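# Take the sample stack apart at the seed-testing bench

## Robot

A 7-joint arm with a two-finger parallel gripper is mounted at the origin on the work surface. World frame = base frame: x ahead of the robot, y to its left, z up, the work surface at z = 0. Lengths are in m, angles in degrees, forces in N, time in s.
With the tool pointing down it reaches from about 0.425 to 0.875 m from the base axis. Payload 4.7 kg.
Tool frame: the origin (TCP) lies midway between the tips of the shut fingers; the grasp point (between the pads) lies 19 mm behind it; z points along the fingers, x is the direction in which the jaws open and shut, and the axes are right-handed (so a half turn about z gives the same grasp; the last joint's range is limited). The gripper opens to 87 mm and grips with 3 to 60 N. Pads are 19 mm wide; open, the fingers measure 117 mm over their backs; the gripper's body (75 mm by 190 mm) begins 51 mm behind the grasp point.
Start: joints at [-65.827, 18.392, -4.016, 83.108, 1.295, 78.541, -3.26], TCP at [0.258, 0.597, 0.223] pointing down, gripper open.
Joint ranges: [-163.93, 163.93], [-17.29, 119.83], [-79.2, 71.16], [3.27, 140.29], [-89.18, 269.18], [5.43, 117.66], [-154.24, 154.24]. Speed limits (degrees/s): [147.25, 147.25, 180, 180, 180, 180, 180].

## Interface

Orientations are given as [roll, pitch, yaw] about the fixed x, y, z axes, in that order (R = Rz(yaw) Ry(pitch) Rx(roll)).
In Python, from cell import env gives the robot as it stands.
- The arm moves only by the tool carry_out, never from a script. Its argument "plan" is a list of rows, each an object with "grip": the closure, from 0 (fully open) to 1 (shut); "dp": the shift along the tool's x, y, z in m, a list of three; "rotation": the turn, a rotation vector about the tool's x, y, z in degrees, a list of three. In form: [{"grip": grip, "dp": [dx, dy, dz], "rotation": [wx, wy, wz]}, ...]. A call has 1 to 8 rows; each row shifts and turns the pose as measured when the row begins, along the tool's axes as they then stand; what a row does not reach is not made up. A row lasts 1/12 s, in which the tool goes at most 41.7 mm and 7.16 degrees, less where a joint would pass 70% of its speed; a pose out of reach is approached as far as the arm can. A call is refused whole if a number of a shift passes 0.0417 or a number of a turn 7.16, either way. A call with a gripper value outside its range is refused whole. The fingers move at their own pace and stop on an object; "force" is the grip in N (left out, the last holds). Time passes only in rows, so rows that do not move let the fingers close. It gives the time, the measured TCP pose, the force and the opening at its end, in the units of the state.
- env.get_obs(): the state, without advancing time (a new reading comes with each control period).
- env.read_camera(name): name is "side" or "top" or "wrist"; returns the picture (480x640x3 uint8, red, green, blue); there is no depth.
- env.camera_params(name): a dict with "fx", "fy", "cx", "cy" (pixels), "R" (3x3) and "t" (3): a world point X has camera coordinates R X + t. Camera axes: x right, y down, z forward; pixel columns grow to the right and rows downward; lengths in m; the calibration is good to about 2 mm. A picture is of the moment at which its call begins: read the wrist's pose just before it. camera_params takes no time and is no camera call; for the wrist camera it gives the pose at the moment of the call.
- env.sign_off(): hands the job in, once; it reports no verdict.
The state is a dict: "time_s": time; "qpos": joint angles; "joint_velocities": joint speeds; "effort": joint torques, N m; "tool_pos": TCP position; "tool_rot": TCP orientation; "force": force on the tool from outside, world axes, zero at the start; "wrist_torque": the same for the moment, N m; "grip_width": finger opening in m.
Only numpy, scipy, OpenCV 4.12 (cv2) and the standard library are available. Lean on these libraries where they do the work, as an engineer would, in place of code of your own. Each camera call takes 0.05 s, during which the arm holds its last target. There are 200 camera calls.

## Task

The morning's seed samples have come in as one stack: take it apart and carry each container to its own station. The small jar goes into the well of the wooden block, the round tin gently onto the middle of the balance pan, the square box onto the middle of the inspection light panel, and the long wooden case lengthwise into the middle of the cradle between its end stops. Keep every container upright, and leave the dishes and the canister where they stand.

Things in the scene. Friction and masses are not known exactly. Their poses are not given: they have to be found in the camera images.
- jar_c (a point): Small closed amber jar with a white cap, 34 mm diameter, 70 mm high, about 70 g. At the start it stands on the lid of the round tin, at the top of the stack. The point is its centre, 35 mm above its underside; z is up along the jar.
- tin_c (a point): Round closed steel tin with a flat lid, 60 mm diameter, 45 mm high, about 160 g. At the start it stands on one end of the long case with the jar on top of it; which end changes. The point is its centre, 22.5 mm above its underside; z is up.
- box_c (a point): Square closed box, white with a grey flat lid, 56 x 56 mm, 45 mm high, about 120 g. At the start it stands on the other end of the case, about 96 mm from the tin centre to centre, its sides roughly along the case's. The point is its centre, 22.5 mm above its underside; x and y are square to its sides, z is up.
- case_c (a point): Long closed wooden case, the bottom of the stack, lying flat on the bench: 170 mm long (its x), 64 mm wide (its y), 40 mm high (z up), about 320 g. The point is its centre, 20 mm above its underside.
- holder: Fixed light wooden block, 100 x 100 mm, 25 mm high, with one round well of 52 mm diameter, 15 mm deep, in its middle (well floor 10 mm above the bench). Place of the jar. Origin: centre of the block's underside, below the middle of the well.
- balance: Fixed laboratory balance: grey housing 130 x 170 mm, 40 mm high, with a round steel pan of 110 mm diameter whose top is 60 mm above the bench. Place of the tin. Origin: on the bench, straight below the middle of the pan; the housing reaches 103 mm towards its -y and 67 mm towards its +y; a small display lies on the housing 84 mm towards its -y.
- panel: Fixed flat inspection light panel, white 114 x 114 mm plate in a black frame 134 x 134 mm; the plate's top is 14 mm above the bench. Place of the square box, which may stand at any turn about the vertical. Origin: centre of its underside.
- cradle: Fixed wooden cradle for the case: a board 210 mm long (its x) and 110 mm wide (its y), its top 10 mm above the bench, with a stop across each end, 22 mm high above the bench; 186 mm free between the stops. The long sides are open. The case lies on it with its length along the cradle's x, either way round. Origin: centre of its underside.
- dishes: Bystander: two lidded clear culture dishes stacked, grey lids, 72 mm diameter, 34 mm high together. Loose; to be left alone. Origin: centre of its underside.
- canister: Bystander: white canister with red lid, 72 mm diameter, 93 mm high. Loose; to be left alone. Origin: centre of its underside.
There are look-alikes about, which are no part of the job. What is shaped like the part that bears tin_c but red is not meant.

How it is judged (in metres and radians):
At the end, for the whole second after the job is handed in: Jar on the floor of the block's well; tin on the balance pan, box on the light panel, case on the cradle board, each within 16 mm of the middle (case within 10 degrees of the cradle's length); all within 6 mm of resting height, upright within 7 degrees, at rest (horizontal distance between jar_c and holder below 0.015 m and z of jar_c in the frame of holder between 0.039 and 0.051 m and angle between each of jar_c, tin_c, box_c, case_c's own z axis and vertical below 0.12 rad and linear speed of each of jar, tin, box, case below 0.02 m/s and horizontal distance between tin_c and balance below 0.016 m and z of tin_c in the frame of balance between 0.0765 and 0.0885 m and horizontal distance between box_c and panel below 0.016 m and z of box_c in the frame of panel between 0.0305 and 0.0425 m and horizontal distance between case_c and cradle below 0.016 m and z of case_c in the frame of cradle between 0.024 and 0.036 m and angle between the x axis of case_c and the x axis of cradle, either way round below 0.17 rad); the robot touches nothing.
It fails at once if a container is tipped by more than 30 degrees (angle between any of jar_c, tin_c, box_c, case_c's own z axis and vertical above 0.52 rad).
It fails at once if the dishes or the canister moved by more than 25 mm (distance of any of dishes, canister from where it was at the start of the episode above 0.025 m).
It fails at once if the balance is knocked or pressed with more than 40 N (contact force between balance and anything else above 40 N).
It also fails if it takes over 136 s, if anything falls off the work surface, if the arm or the gripper's body presses on something with over 40 N, if the wrist force passes 120 N, or if a joint passes its speed limit or range.

## Working session

There is one attempt and no reset: what is moved stays moved. The work goes in short steps, Python scripts to look and compute and a tool call to move; the robot and the scene stay as the last step left them, time stands still between calls to the robot, and variables do not carry over. Pictures are saved under pics/ and viewed, about 12 in all and at most 16, crops included, and the job is handed in when it is done.

Besides the shell and the picture viewer there is one more tool, called after "Request:" as name(argument=value, ...) on one line, values as JSON. carry_out: Moves the arm, as the interface text tells. Its arguments: {"type":"object","properties":{"plan":{"type":"array","items":{"type":"object","properties":{"grip":{"type":"number"},"dp":{"type":"array","items":{"type":"number"}},"rotation":{"type":"array","items":{"type":"number"}}}}},"force":{"type":"number"}},"required":["plan"]}

```bash
ls; mkdir -p pics; python3 - <<'E'
from cell import env
import cv2, numpy as np
np.set_printoptions(precision=4,suppress=True)
for n in("side","top"):
    cv2.imwrite(f"pics/{n}0.png",env.read_camera(n)[:,:,::-1])
    p=env.camera_params(n); print(n,p["fx"],p["cx"],p["cy"],-np.array(p["R"]).T@p["t"]); print(np.array(p["R"]))
print(env.get_obs())
E
```

```text
pics
side 620.8384934420535 312.458067916553 223.43399775876688 [-0.3753 -0.7778  0.9137]
[[ 0.6534 -0.7567 -0.0234]
 [-0.423  -0.3393 -0.8402]
 [ 0.6279  0.5589 -0.5417]]
top 597.1486091057118 314.44608050030814 235.3847216951454 [0.1984 0.0439 1.6287]
[[ 0.1153 -0.9933  0.0038]
 [-0.9704 -0.1135 -0.2131]
 [ 0.2121  0.0209 -0.977 ]]
{'time_s': 0.1, 'qpos': array([-65.8265,  18.434 ,  -4.0168,  83.1684,   1.295 ,  78.5417,
        -3.2601]), 'joint_velocities': array([ 0.0117, -0.1269, -0.0575, -0.0267, -0.0511,  0.1662, -0.0136]), 'effort': array([  0.    , -49.2571,  -0.4055, -31.3396,  -0.064 ,   0.0395,
         0.0001]), 'tool_pos': array([0.2576, 0.5962, 0.2216]), 'tool_rot': array([179.9949,   0.0988,  66.6373]), 'force': array([ 0.7965, -0.6025, -0.098 ]), 'wrist_torque': array([ 0.0029, -0.0489,  0.0344]), 'grip_width': 0.08686897986499066}
```

View pics/top0.png

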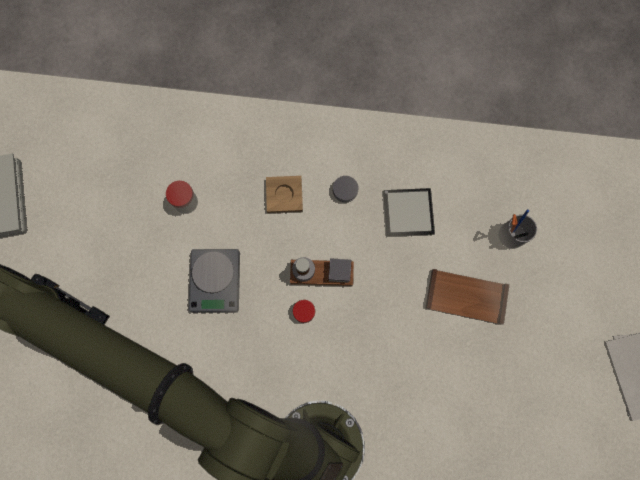

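View pics/side0.png

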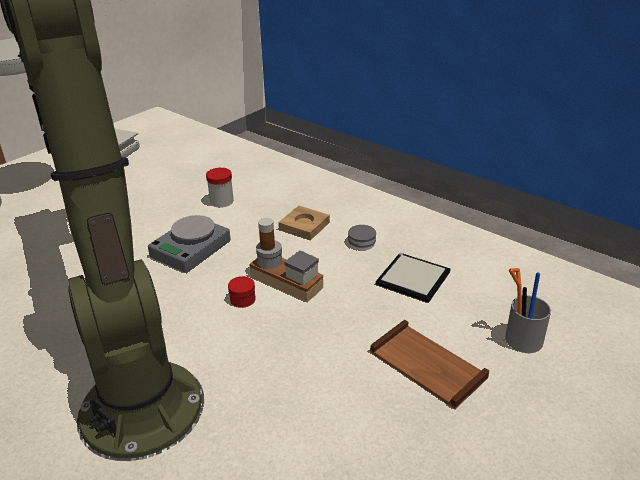

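Top view: the canister is at (180,195), holder (284,195), dishes (345,188), panel (409,212), balance (214,280), stack (321,272) and cradle (467,296).

There are two candidates for the tin. The grey steel one under the jar, at (303,270) in top and (268,253) in side, stands on the case and fits the description. The red one at (304,311) in top and (241,291) in side stands on the bench and is the look-alike to leave alone.

```bash
cat > h.py <<'E'
from cell import env
import cv2, numpy as np
from scipy.spatial.transform import Rotation as Ro
np.set_printoptions(precision=4,suppress=True)
def ray(p,uv,z):
    uv=np.atleast_2d(np.asarray(uv,float)); R=np.array(p["R"]); c=-R.T@np.array(p["t"])
    d=np.c_[(uv[:,0]-p["cx"])/p["fx"],(uv[:,1]-p["cy"])/p["fy"],np.ones(len(uv))]@R
    return c+d*((z-c[2])/d[:,2])[:,None]
def proj(p,X):
    x=np.atleast_2d(X)@np.array(p["R"]).T+np.array(p["t"]); return np.c_[p["fx"]*x[:,0]/x[:,2]+p["cx"],p["fy"]*x[:,1]/x[:,2]+p["cy"]]
def rect(p,mask,z):  # largest blob -> world rect on plane z
    cs,_=cv2.findContours(mask.astype(np.uint8),cv2.RETR_EXTERNAL,cv2.CHAIN_APPROX_NONE)
    c=max(cs,key=cv2.contourArea)[:,0]; X=ray(p,c,z)[:,:2]
    (cx,cy),(w,h),a=cv2.minAreaRect((X*1000).astype(np.float32))
    if w<h: w,h,a=h,w,a+90
    return np.array([cx/1000,cy/1000,w,h,(a+90)%180-90])
def win(m,x0,y0,x1,y1):
    o=np.zeros_like(m); o[y0:y1,x0:x1]=m[y0:y1,x0:x1]; return o
E
python3 - <<'E'
from h import *
im=cv2.imread("pics/top0.png"); p=env.camera_params("top")
hsv=cv2.cvtColor(im,cv2.COLOR_BGR2HSV); H,S,V=[hsv[:,:,i].astype(int) for i in range(3)]
wood=(S>95)&((H<20))
print("bench",hsv[250,380]," case",hsv[281,320],"holder",hsv[185,275],"panel",hsv[212,409],"cradle",hsv[296,467],"pan",hsv[272,212],"box",hsv[268,340],"tin",hsv[277,303])
print("holder",rect(p,win(wood,260,170,306,218),.025))
print("cradle",rect(p,win(wood,420,262,515,330),.016))
print("case",rect(p,win(wood,285,255,360,290),.04))
print("panelframe",rect(p,win(V<90,378,182,440,240),.014))
print("panelplate",rect(p,win((V>140),389,193,430,231),.014))
print("box",rect(p,win((V<110)&(S<80),328,255,352,282),.085))
print("housing",rect(p,win(V<135,184,244,244,316),.04))
for n,uv,z in(("pan",(212.5,272.5),.06),("jarcap",(303,264),.155),("tinlid",(303,269),.085),("dishes",(345,188),.034),("can",(180,194),.093),("red",(304,311),.045),("disp",(212,304),.04)): print(n,ray(p,uv,z)[0])
a=cv2.resize(im[165:330,185:515],None,fx=2.4,fy=2.4,interpolation=cv2.INTER_CUBIC)
s=cv2.resize(cv2.imread("pics/side0.png")[200:310,220:345],None,fx=2,fy=2,interpolation=cv2.INTER_CUBIC)
o=np.zeros((a.shape[0]+190,a.shape[1],3),np.uint8); o[:a.shape[0]]=a; o[a.shape[0]:,:250]=s[10:200]; cv2.imwrite("pics/crop.png",o)
E
```

```text
bench [ 16  32 165]  case [ 11 134 105] holder [ 16 115 115] panel [ 21  24 151] cradle [ 13 142 111] pan [ 10  19 118] box [160   9  83] tin [ 13  15 120]
holder [  0.6548   0.1775 102.0393  97.7426   8.9553]
cradle [  0.4292  -0.3438 192.0745 107.5265  84.544 ]
case [  0.4449   0.0484 167.1269  65.6265 -85.206 ]
panelframe [  0.6464  -0.1739 135.0473 133.571  -80.7249]
panelplate [  0.6478  -0.1758 111.5148 106.7426 -83.3131]
box [ 0.4488  0.0015 60.0211 56.9696  1.5411]
housing [  0.3888   0.3319 172.5047 138.0318   6.6652]
pan [0.4076 0.3342 0.06  ]
jarcap [0.4423 0.0954 0.155 ]
tinlid [0.4408 0.0962 0.085 ]
dishes [0.6885 0.0091 0.034 ]
can [0.6025 0.4463 0.093 ]
red [0.336  0.0816 0.045 ]
disp [0.3265 0.3265 0.04  ]
```

View pics/crop.png

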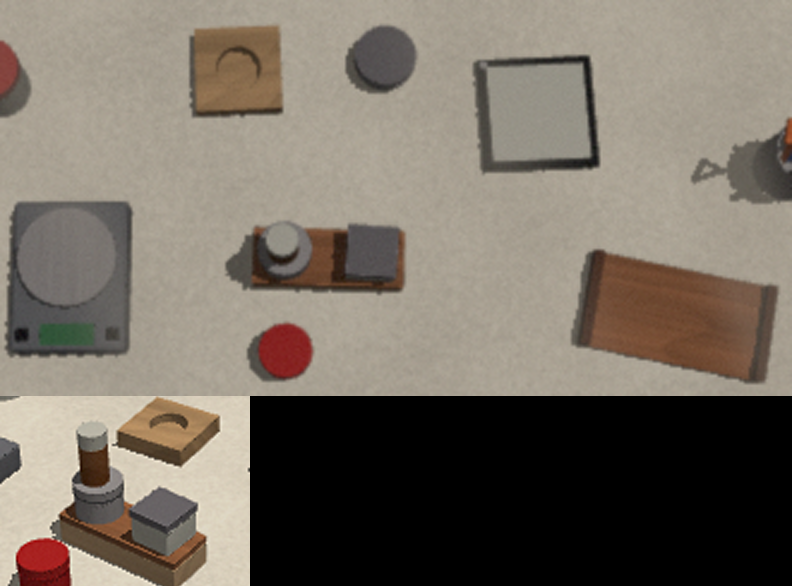

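The crop confirms the stack: amber jar on the grey tin, box on the other end of the case. The red tin stands alone on the bench. Sizes fit: case 167x66 mm, holder 102x98 mm, frame 135x134 mm, tin to box 95 mm. Next step is a two-view check of the jar, then moving.

```bash
cat >> h.py <<'E'
def plan(pos,yaw,n=None,vmax=.038):  # rows (tool axes) from the present pose to target, tool down
    o=env.get_obs(); p0=np.array(o["tool_pos"]); R0=Ro.from_euler("xyz",o["tool_rot"],degrees=True)
    R1=Ro.from_euler("xyz",[180,0,yaw],degrees=True); rv=(R0.inv()*R1).as_rotvec(degrees=True); d=np.array(pos)-p0
    n=n or int(max(1,np.ceil(np.linalg.norm(d)/vmax),np.ceil(np.abs(rv).max()/6.8)))
    print("t",o["time_s"],"at",p0,np.array(o["tool_rot"]),"grip",round(o["grip_width"],4),"F",np.array(o["force"]),"n",n)
    for k in range(n):
        R=R0*Ro.from_rotvec(rv*k/n,degrees=True); print(np.round(R.inv().apply(d/n),4),np.round(rv/n,2))
E
python3 - <<'E'
from h import *
im=cv2.imread("pics/side0.png"); p=env.camera_params("side")
print("jarcap side",ray(p,(266,221),.155), "box top centre",ray(p,(302,260),.085))
g=im[:,:,::-1].astype(int); m=(g.min(2)>120)&(np.ptp(g,axis=2)<40)
print(proj(p,[[.4415,.0957,.155],[.4488,.0015,.085],[.4076,.3342,.06]]))
print(proj(env.camera_params("wrist"),[[.4076,.3342,.06],[.258,.597,.1]]))
c=env.camera_params("wrist"); R=Ro.from_euler("xyz",env.get_obs()["tool_rot"],degrees=True); print("cam in tool",R.inv().apply(-np.array(c["R"]).T@c["t"]-env.get_obs()["tool_pos"]), R.inv().apply(np.array(c["R"])))
plan((.442,.0955,.235),4.8)
E
```

```text
jarcap side [[0.4456 0.0943 0.155 ]] box top centre [[ 0.455 -0.004  0.085]]
[[264.2895 221.5409]
 [298.3459 260.361 ]
 [190.318  226.9586]]
[[134.3621 452.4118]
 [317.9825 228.6451]]
cam in tool [-0.0006 -0.0763 -0.1624] [[ 1.     -0.0009  0.0008]
 [ 0.0011  0.961  -0.2765]
 [-0.0005  0.2765  0.961 ]]
t 0.1 at [0.2576 0.5962 0.2216] [179.9949   0.0988  66.6373] grip 0.0869 F [ 0.7965 -0.6025 -0.098 ] n 15
[-0.0258  0.0245 -0.0008] [0.   0.01 4.12]
[-0.0239  0.0263 -0.0009] [0.   0.01 4.12]
[-0.022   0.028  -0.0009] [0.   0.01 4.12]
[-0.0199  0.0295 -0.0009] [0.   0.01 4.12]
[-0.0178  0.0308 -0.0009] [0.   0.01 4.12]
[-0.0155  0.032  -0.0009] [0.   0.01 4.12]
[-0.0131  0.0331 -0.0009] [0.   0.01 4.12]
[-0.0107  0.0339 -0.0009] [0.   0.01 4.12]
[-0.0083  0.0346 -0.0009] [0.   0.01 4.12]
[-0.0058  0.0351 -0.0009] [0.   0.01 4.12]
[-0.0032  0.0354 -0.0009] [0.   0.01 4.12]
[-0.0007  0.0356 -0.0009] [0.   0.01 4.12]
[ 0.0019  0.0355 -0.0009] [0.   0.01 4.12]
[ 0.0044  0.0353 -0.0009] [0.   0.01 4.12]
[ 0.007   0.0349 -0.0009] [0.   0.01 4.12]
```

Request:
carry_out(plan=[{"grip":0,"dp":[-0.026,0.025,-0.002],"rotation":[0,0,4.2]},{"grip":0,"dp":[-0.024,0.026,-0.002],"rotation":[0,0,4.2]},{"grip":0,"dp":[-0.022,0.028,-0.002],"rotation":[0,0,4.2]},{"grip":0,"dp":[-0.02,0.03,-0.002],"rotation":[0,0,4.2]},{"grip":0,"dp":[-0.018,0.031,-0.002],"rotation":[0,0,4.2]},{"grip":0,"dp":[-0.016,0.032,-0.002],"rotation":[0,0,4.2]},{"grip":0,"dp":[-0.013,0.033,-0.001],"rotation":[0,0,4.2]},{"grip":0,"dp":[-0.011,0.034,-0.001],"rotation":[0,0,4.2]}])

```text
time_s: 0.77
tool_pos: [0.3484, 0.3217, 0.2284]
tool_rot: [-180.0, 0.7, 32.5]
force: [1.5, -0.1, -0.7]
grip_width: 0.087
```

Request:
carry_out(plan=[{"grip":0,"dp":[-0.008,0.035,-0.001],"rotation":[0,0,4.2]},{"grip":0,"dp":[-0.006,0.035,-0.001],"rotation":[0,0,4.2]},{"grip":0,"dp":[-0.003,0.035,-0.001],"rotation":[0,0,4.2]},{"grip":0,"dp":[-0.001,0.036,-0.001],"rotation":[0,0,4.2]},{"grip":0,"dp":[0.002,0.035,-0.001],"rotation":[0,0,4.2]},{"grip":0,"dp":[0.004,0.035,-0.001],"rotation":[0,0,4.2]},{"grip":0,"dp":[0.006,0.03,-0.001],"rotation":[0,0,4.2]},{"grip":0,"dp":[0,0,0],"rotation":[0,0,0]}])

```text
time_s: 1.43
tool_pos: [0.4256, 0.0692, 0.2348]
tool_rot: [179.6, 0.7, 0.8]
force: [0.7, 0.2, -0.1]
grip_width: 0.087
```

```bash
python3 - <<'E'
from h import *
import json
p=env.camera_params("wrist"); im=env.read_camera("wrist")[:,:,::-1]; cv2.imwrite("pics/w1.png",im)
json.dump({k:np.array(v).tolist() for k,v in p.items()},open("w1.json","w"))
print(proj(p,[[.4415,.0957,.155],[.4408,.0962,.085],[.4488,.0015,.085],[.4449,.0484,.04]]))
plan((.442,.0955,.235),4.8)
E
```

```text
[[344.8847 202.4077]
 [338.8168 183.3047]
 [344.8167 294.9533]
 [339.5519 227.301 ]]
t 1.4833 at [0.4247 0.072  0.2346] [179.6487   0.7193   1.0458] grip 0.087 F [-0.0996  0.8518  1.145 ] n 1
[ 0.0177 -0.0232 -0.0008] [ 0.33  0.73 -3.75]
```

View pics/w1.png

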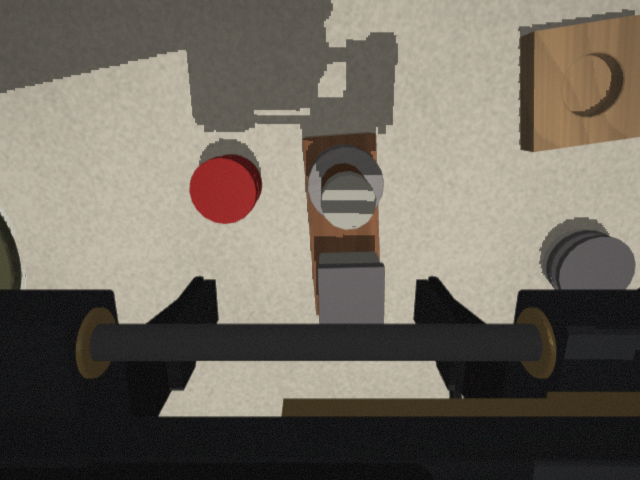

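The wrist view shows the cap centred at about (348,201), the tin lid circle at (346,185) spanning x 308–384, and the box lid spanning x 319–384. The red tin is at (225,190), and the case edges run at x 303–378.

```bash
python3 - <<'E'
from h import *
import json
p=json.load(open("w1.json"))
im=cv2.imread("pics/w1.png"); 
print("jar",ray(p,[(348,201.5),(322,201.5),(375,201.5)],.155)[:,:2])
print("tin",ray(p,[(346,184.5),(308,184.5),(384,184.5)],.085)[:,:2])
print("box",ray(p,[(319.5,264),(384,264),(384,320),(319.5,320)],.085)[:,:2])
g=im.astype(int); m=(g[:,:,2]-g[:,:,0]>35)
for y in(140,230,245): 
    x=np.where(m[y,295:390])[0]+295; print(y,x.min(),x.max(),ray(p,[(x.min(),y),(x.max(),y)],.04)[:,:2])
plan((.4440,.0957,.235),4.8,1)
E
```

```text
jar [[0.4434 0.0963]
 [0.4275 0.096 ]
 [0.4599 0.0966]]
tin [[0.4464 0.0954]
 [0.4168 0.0949]
 [0.476  0.0958]]
box [[ 0.4269  0.029 ]
 [ 0.4801  0.03  ]
 [ 0.4833 -0.0213]
 [ 0.4278 -0.0225]]
140 303 374 [[0.4108 0.1261]
 [0.4722 0.1271]]
230 310 378 [[0.4177 0.0453]
 [0.4803 0.0465]]
245 311 378 [[0.4188 0.0308]
 [0.4812 0.032 ]]
t 1.4833 at [0.4247 0.072  0.2346] [179.6487   0.7193   1.0458] grip 0.087 F [-0.0996  0.8518  1.145 ] n 1
[ 0.0197 -0.0234 -0.0008] [ 0.33  0.73 -3.75]
```

Request:
carry_out(plan=[{"grip":0,"dp":[0.019,-0.024,0],"rotation":[0.3,0.7,-3.7]},{"grip":0,"dp":[0,0,0.001],"rotation":[0,0,0]},{"grip":0,"dp":[0,0,0],"rotation":[0,0,0]}])

```text
time_s: 1.73
tool_pos: [0.4428, 0.0981, 0.2326]
tool_rot: [-179.9, 0.1, 4.9]
force: [0.8, -0.5, 0.1]
grip_width: 0.0874
```

```bash
python3 -c "
from h import *
plan((.4434,.0963,.113),4.8,4)"
```

```text
t 1.7333 at [0.4428 0.0981 0.2326] [-179.9091    0.0893    4.9413] grip 0.0874 F [ 0.8202 -0.4723  0.144 ] n 4
[0.0002 0.0005 0.0299] [-0.02  0.02  0.04]
[0.0002 0.0005 0.0299] [-0.02  0.02  0.04]
[0.0001 0.0005 0.0299] [-0.02  0.02  0.04]
[0.0001 0.0005 0.0299] [-0.02  0.02  0.04]
```

Request:
carry_out(plan=[{"grip":0,"dp":[0.0002,0.0005,0.03],"rotation":[0,0,0]},{"grip":0,"dp":[0.0002,0.0005,0.03],"rotation":[0,0,0]},{"grip":0,"dp":[0,0.0005,0.03],"rotation":[0,0,0]},{"grip":0,"dp":[0,0.0005,0.025],"rotation":[0,0,0]},{"grip":0,"dp":[0,0,0],"rotation":[0,0,0]},{"grip":0,"dp":[0,0,0],"rotation":[0,0,0]}])

```text
time_s: 2.23
tool_pos: [0.4413, 0.1038, 0.1143]
tool_rot: [-179.8, 0.0, 5.7]
force: [0.0, -0.6, 1.3]
grip_width: 0.0873
```

Request:
carry_out(force=15, plan=[{"grip":0.5,"dp":[0,0,0],"rotation":[0,0,0]},{"grip":0.8,"dp":[0,0,0],"rotation":[0,0,0]},{"grip":0.8,"dp":[0,0,0],"rotation":[0,0,0]},{"grip":0.8,"dp":[0,0,0],"rotation":[0,0,0]},{"grip":0.8,"dp":[0,0,0],"rotation":[0,0,0]},{"grip":0.8,"dp":[0,0,0],"rotation":[0,0,0]}])

```text
time_s: 2.73
tool_pos: [0.4446, 0.1067, 0.1208]
tool_rot: [-179.6, -0.5, 5.8]
force: [0.4, -0.9, -0.1]
grip_width: 0.0548
```

Request:
carry_out(plan=[{"grip":0.3,"dp":[-0.0005,0.011,0.006],"rotation":[0,0,1]},{"grip":0.3,"dp":[0,0,0],"rotation":[0,0,0]}])

```text
time_s: 2.9
tool_pos: [0.4461, 0.0951, 0.1152]
tool_rot: [-179.5, -0.6, 4.8]
force: [0.1, -0.3, -1.5]
grip_width: 0.0589
```

```bash
python3 -c "
from h import *
plan((.4434,.0963,.113),4.8,1);print(env.get_obs()['joint_velocities'])"
```

```text
t 2.9 at [0.4461 0.0951 0.1152] [-179.5247   -0.5883    4.7925] grip 0.0589 F [ 0.1111 -0.3194 -1.5194] n 1
[-0.0026 -0.0014  0.0022] [-0.48 -0.59 -0.01]
[-1.3791 -0.5538 -1.8812 -1.8126 -1.7961  0.2172 -0.3895]
```

Request:
carry_out(plan=[{"grip":0.75,"dp":[-0.0026,-0.001,0.0022],"rotation":[-0.4,-0.5,0]},{"grip":0.75,"dp":[0,0,0.0005],"rotation":[0,0,0]},{"grip":0.75,"dp":[0,0,0.0005],"rotation":[0,0,0]},{"grip":0.75,"dp":[0,0,0],"rotation":[0,0,0]}])

```text
time_s: 3.23
tool_pos: [0.4428, 0.0948, 0.1111]
tool_rot: [-180.0, 0.0, 4.6]
force: [0.5, 0.0, 0.2]
grip_width: 0.042
```

```bash
python3 -c "
from h import *
plan((.4434,.0963,.113),4.8,1);print(env.get_obs()['joint_velocities'])"
```

```text
t 3.2333 at [0.4428 0.0948 0.1111] [-179.9716    0.0298    4.6474] grip 0.042 F [0.4532 0.0242 0.242 ] n 1
[ 0.0007 -0.0014 -0.0019] [-0.03  0.03 -0.15]
[-0.0082  0.1502  0.0426 -0.052  -0.0315  0.0111 -0.0514]
```

Request:
carry_out(plan=[{"grip":0.75,"dp":[0,-0.001,-0.0015],"rotation":[0,0,0]},{"grip":0.75,"dp":[0,0,0],"rotation":[0,0,0]},{"grip":0.75,"dp":[0,0,0],"rotation":[0,0,0]},{"grip":0.75,"dp":[0,0,0],"rotation":[0,0,0]},{"grip":0.75,"dp":[0,0,0],"rotation":[0,0,0]}])

```text
time_s: 3.65
tool_pos: [0.4426, 0.0963, 0.1125]
tool_rot: [-180.0, 0.0, 4.7]
force: [0.5, -0.5, -0.5]
grip_width: 0.0337
```

```bash
python3 -c "
from h import *
plan((.4434,.0963,.16),4.8)"
```

```text
t 3.65 at [0.4426 0.0963 0.1125] [-179.9854    0.0446    4.6967] grip 0.0337 F [ 0.5111 -0.5168 -0.5307] n 2
[ 0.0004  0.     -0.0237] [-0.01  0.02 -0.05]
[ 0.0004  0.     -0.0237] [-0.01  0.02 -0.05]
```

Request:
carry_out(plan=[{"grip":0.75,"dp":[0,0,-0.015],"rotation":[0,0,0]},{"grip":0.75,"dp":[0,0,-0.025],"rotation":[0,0,0]},{"grip":0.75,"dp":[0,0,-0.015],"rotation":[0,0,0]},{"grip":0.75,"dp":[0,0,0],"rotation":[0,0,0]}])

```text
time_s: 3.98
tool_pos: [0.4408, 0.0957, 0.1675]
tool_rot: [179.9, 0.3, 4.7]
force: [-0.0, -0.2, -0.9]
grip_width: 0.0335
```

```bash
python3 -c "
from h import *
import json
print(ray(json.load(open('w1.json')),(598,84),.025))
plan((.652,.1775,.16),4.8)"
```

```text
[[0.664  0.1761 0.025 ]]
t 3.9833 at [0.4408 0.0957 0.1675] [179.9034   0.3286   4.6971] grip 0.0335 F [-0.0078 -0.2293 -0.9218] n 6
[ 0.0362 -0.0107  0.001 ] [ 0.02  0.05 -0.02]
[ 0.0362 -0.0107  0.0011] [ 0.02  0.05 -0.02]
[ 0.0362 -0.0107  0.0011] [ 0.02  0.05 -0.02]
[ 0.0362 -0.0107  0.0011] [ 0.02  0.05 -0.02]
[ 0.0362 -0.0107  0.0012] [ 0.02  0.05 -0.02]
[ 0.0362 -0.0107  0.0012] [ 0.02  0.05 -0.02]
```

Request:
carry_out(plan=[{"grip":0.75,"dp":[0.018,-0.005,0],"rotation":[0,0,0]},{"grip":0.75,"dp":[0.034,-0.01,0],"rotation":[0,0.1,0]},{"grip":0.75,"dp":[0.036,-0.0105,0.001],"rotation":[0,0.1,0]},{"grip":0.75,"dp":[0.036,-0.0105,0.001],"rotation":[0,0.1,0]},{"grip":0.75,"dp":[0.036,-0.0105,0.001],"rotation":[0,0,0]},{"grip":0.75,"dp":[0.034,-0.0105,0.001],"rotation":[0,0,0]},{"grip":0.75,"dp":[0.016,-0.005,0.001],"rotation":[0,0,0]},{"grip":0.75,"dp":[0,0,0],"rotation":[0,0,0]}])

```text
time_s: 4.65
tool_pos: [0.6504, 0.1785, 0.1525]
tool_rot: [-180.0, 0.3, 4.8]
force: [-1.0, 0.2, -1.0]
grip_width: 0.0337
```

```bash
python3 - <<'E'
from h import *
import json
p=env.camera_params("wrist"); im=env.read_camera("wrist")[:,:,::-1]; cv2.imwrite("pics/w2.png",im)
json.dump({k:np.array(v).tolist() for k,v in p.items()},open("w2.json","w"))
plan((.655,.1775,.10),4.8)
hsv=cv2.cvtColor(im,cv2.COLOR_BGR2HSV).astype(int); print(rect(p,(hsv[:,:,1]>85)&(hsv[:,:,0]<22)&(hsv[:,:,2]>60),.025), proj(p,(.655,.1775,.025)))
E
```

```text
t 4.7 at [0.6487 0.1778 0.1521] [179.9881   0.4022   4.8398] grip 0.0338 F [ 0.4789  1.0784 -1.1875] n 2
[0.0033 0.0004 0.026 ] [0.01 0.2  0.02]
[0.0032 0.0004 0.0261] [0.01 0.2  0.02]
[  0.6603   0.1713 111.6875  99.509  -80.8219] [[323.4103 226.9781]]
```

View pics/w2.png

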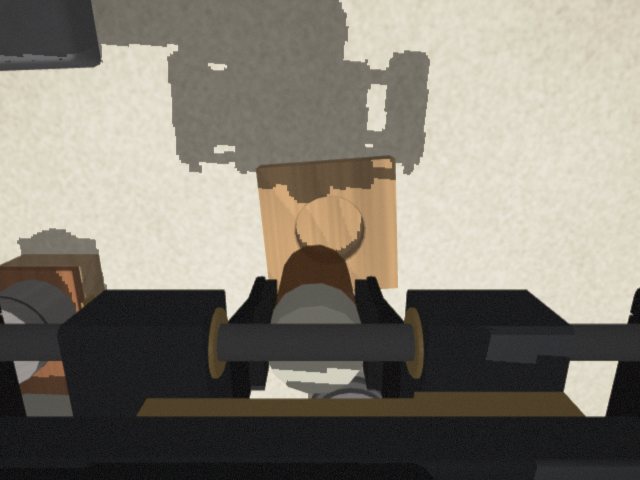

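The holder block is at x 263–396 with the well rim centred at about (329.5,227). The jar hangs upright in the fingers just in front of it.

```bash
python3 - <<'E'
from h import *
import json
p=json.load(open("w2.json"))
print(ray(p,[(329.5,227),(295,227),(364,227),(329,195),(329,260)],.025), ray(p,[(396,227),(263,227)],.025))
plan((.659,.1775,.038),4.8,4)
E
```

```text
[[0.6595 0.1779 0.025 ]
 [0.6339 0.1756 0.025 ]
 [0.6852 0.1801 0.025 ]
 [0.6569 0.2019 0.025 ]
 [0.6616 0.1519 0.025 ]] [[0.7089 0.1822 0.025 ]
 [0.61   0.1736 0.025 ]]
t 4.7 at [0.6487 0.1778 0.1521] [179.9881   0.4022   4.8398] grip 0.0338 F [ 0.4789  1.0784 -1.1875] n 4
[0.0027 0.0003 0.0285] [0.   0.1  0.01]
[0.0027 0.0003 0.0285] [0.   0.1  0.01]
[0.0027 0.0003 0.0285] [0.   0.1  0.01]
[0.0026 0.0003 0.0285] [0.   0.1  0.01]
```

Rim diameter measures 51 mm and block width 99 mm, both consistent. The well is at (0.659,0.1775).

Request:
carry_out(plan=[{"grip":0.75,"dp":[0.005,0,0.01],"rotation":[0,0.2,0]},{"grip":0.75,"dp":[0.005,0,0.02],"rotation":[0,0.2,0]},{"grip":0.75,"dp":[0,0,0.025],"rotation":[0,0,0]},{"grip":0.75,"dp":[0,0,0.02],"rotation":[0,0,0]},{"grip":0.75,"dp":[0,0,0],"rotation":[0,0,0]}])

```text
time_s: 5.12
tool_pos: [0.6546, 0.1754, 0.0718]
tool_rot: [180.0, 0.1, 4.7]
force: [-1.2, 0.0, -1.1]
grip_width: 0.0338
```

```bash
python3 -c "
from h import *
plan((.659,.1775,.038),4.8,1)"
```

```text
t 5.1167 at [0.6546 0.1754 0.0718] [179.9711   0.1227   4.7141] grip 0.0338 F [-1.2109  0.0482 -1.1183] n 1
[ 0.0046 -0.0018  0.0338] [ 0.03  0.12 -0.09]
```

Request:
carry_out(plan=[{"grip":0.75,"dp":[0.0045,-0.002,0.008],"rotation":[0,0.1,0]},{"grip":0.75,"dp":[0.001,0,0.005],"rotation":[0,0,0]},{"grip":0.75,"dp":[0,0,0],"rotation":[0,0,0]}])

```text
time_s: 5.37
tool_pos: [0.6583, 0.1766, 0.0582]
tool_rot: [180.0, 0.1, 4.6]
force: [-1.0, -1.2, -0.3]
grip_width: 0.0337
```

```bash
python3 -c "
from h import *
plan((.659,.1775,.038),4.8,1)"
```

```text
t 5.3667 at [0.6583 0.1766 0.0582] [179.9844   0.0894   4.638 ] grip 0.0337 F [-1.0389 -1.1736 -0.2851] n 1
[ 0.0008 -0.0009  0.0202] [ 0.02  0.09 -0.16]
```

Request:
carry_out(plan=[{"grip":0.75,"dp":[0.0008,-0.001,0.01],"rotation":[0,0,0]},{"grip":0.75,"dp":[0,0,0.008],"rotation":[0,0,0]},{"grip":0.75,"dp":[0,0,0.001],"rotation":[0,0,0]},{"grip":0.75,"dp":[0,0,0],"rotation":[0,0,0]}])

```text
time_s: 5.7
tool_pos: [0.6608, 0.1783, 0.0404]
tool_rot: [-179.9, -0.2, 4.6]
force: [0.5, -0.3, -0.8]
grip_width: 0.0339
```

```bash
python3 -c "
from h import *
plan((.659,.1775,.038),4.8,1)"
```

```text
t 5.7 at [0.6608 0.1783 0.0404] [-179.9263   -0.1822    4.6482] grip 0.0339 F [ 0.493  -0.3419 -0.8043] n 1
[-0.0019  0.0007  0.0024] [-0.07 -0.18 -0.15]
```

Request:
carry_out(plan=[{"grip":0.75,"dp":[-0.001,0,0.002],"rotation":[0,0,0]},{"grip":0.75,"dp":[0,0,0.0007],"rotation":[0,0,0]},{"grip":0.4,"dp":[0,0,0],"rotation":[0,0,0]},{"grip":0.4,"dp":[0,0,0],"rotation":[0,0,0]},{"grip":0.4,"dp":[0,0,0],"rotation":[0,0,0]}])

```text
time_s: 6.12
tool_pos: [0.6609, 0.1785, 0.0389]
tool_rot: [-179.9, -0.3, 4.7]
force: [0.4, 0.1, 0.2]
grip_width: 0.046
```

```bash
python3 -c "
from h import *
plan((.659,.1775,.16),4.8)"
```

```text
t 6.1167 at [0.6609 0.1785 0.0389] [-179.8952   -0.3258    4.6501] grip 0.046 F [0.3764 0.0741 0.1846] n 4
[-0.0003  0.0002 -0.0303] [-0.03 -0.08 -0.04]
[-0.0004  0.0002 -0.0303] [-0.03 -0.08 -0.04]
[-0.0004  0.0002 -0.0303] [-0.03 -0.08 -0.04]
[-0.0005  0.0002 -0.0303] [-0.03 -0.08 -0.04]
```

Request:
carry_out(plan=[{"grip":0.2,"dp":[0,0,-0.01],"rotation":[0,0,0]},{"grip":0,"dp":[0,0,-0.03],"rotation":[0,0,0]},{"grip":0,"dp":[0,0,-0.035],"rotation":[0,0,0]},{"grip":0,"dp":[0,0,-0.03],"rotation":[0,0,0]},{"grip":0,"dp":[0,0,-0.01],"rotation":[0,0,0]},{"grip":0,"dp":[0,0,0],"rotation":[0,0,0]}])

```text
time_s: 6.62
tool_pos: [0.6597, 0.1778, 0.1611]
tool_rot: [-179.9, -0.3, 4.6]
force: [1.0, -0.1, -0.1]
grip_width: 0.0829
```

```bash
python3 -c "
from h import *
plan((.446,.0955,.16),4.8)"
```

```text
t 6.6167 at [0.6597 0.1778 0.1611] [-179.9291   -0.2642    4.6202] grip 0.0829 F [ 0.971  -0.1421 -0.0933] n 7
[-0.0314  0.0093  0.    ] [-0.01 -0.04 -0.03]
[-0.0314  0.0092  0.    ] [-0.01 -0.04 -0.03]
[-0.0314  0.0092  0.    ] [-0.01 -0.04 -0.03]
[-0.0314  0.0092  0.0001] [-0.01 -0.04 -0.03]
[-0.0314  0.0092  0.0001] [-0.01 -0.04 -0.03]
[-0.0314  0.0092  0.0001] [-0.01 -0.04 -0.03]
[-0.0314  0.0092  0.0001] [-0.01 -0.04 -0.03]
```

Request:
carry_out(plan=[{"grip":0,"dp":[-0.035,0.01,0],"rotation":[0,0,0]},{"grip":0,"dp":[-0.035,0.01,0],"rotation":[0,0,0]},{"grip":0,"dp":[-0.035,0.01,0],"rotation":[0,0,0]},{"grip":0,"dp":[-0.035,0.01,0],"rotation":[0,0,0]},{"grip":0,"dp":[-0.035,0.01,0],"rotation":[0,0,0]},{"grip":0,"dp":[-0.028,0.009,0],"rotation":[0,0,0]},{"grip":0,"dp":[-0.01,0.003,0],"rotation":[0,0,0]},{"grip":0,"dp":[0,0,0],"rotation":[0,0,0]}])

```text
time_s: 7.28
tool_pos: [0.4405, 0.0951, 0.1492]
tool_rot: [179.8, 0.2, 4.8]
force: [0.6, 1.2, -0.9]
grip_width: 0.0872
```

```bash
python3 -c "
from h import *
import json
p=env.camera_params('wrist'); im=env.read_camera('wrist')[:,:,::-1]; cv2.imwrite('pics/w3.png',im)
json.dump({k:np.array(v).tolist() for k,v in p.items()},open('w3.json','w'))
print(proj(p,(.446,.0955,.085)))
plan((.446,.0955,.051),4.8)"
```

```text
[[326.4655 251.7529]]
t 7.3333 at [0.4413 0.0953 0.1492] [179.7806   0.2144   4.8214] grip 0.0867 F [-1.0183 -0.7947  0.0804] n 3
[ 0.0017 -0.0001  0.0327] [0.07 0.07 0.01]
[ 0.0017 -0.      0.0327] [0.07 0.07 0.01]
[0.0016 0.     0.0327] [0.07 0.07 0.01]
```

View pics/w3.png

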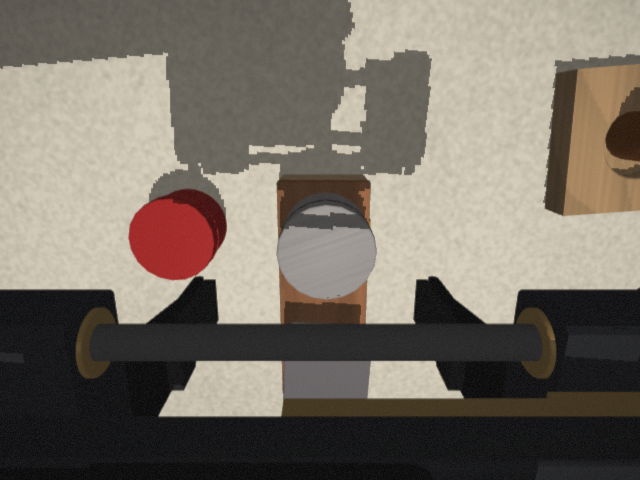

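The tin lid is centred at (326.5,250), matching the predicted (326,252), and the jar's cap shows dark in the well at right. Descending on the tin.

Request:
carry_out(plan=[{"grip":0,"dp":[0.0035,0,0.02],"rotation":[0.2,0.2,0]},{"grip":0,"dp":[0.0015,0,0.03],"rotation":[0,0,0]},{"grip":0,"dp":[0,0,0.028],"rotation":[0,0,0]},{"grip":0,"dp":[0,0,0.01],"rotation":[0,0,0]},{"grip":0,"dp":[0,0,0],"rotation":[0,0,0]}])

```text
time_s: 7.75
tool_pos: [0.453, 0.0981, 0.0587]
tool_rot: [-179.9, -0.5, 4.9]
force: [-1.0, -0.6, 0.6]
grip_width: 0.0869
```

```bash
python3 -c "
from h import *
plan((.446,.0955,.052),4.8,1)"
```

```text
t 7.75 at [0.453  0.0981 0.0587] [-179.9492   -0.5057    4.8684] grip 0.0869 F [-1.0252 -0.6107  0.6091] n 1
[-0.0072  0.002   0.0066] [-0.05 -0.51  0.07]
```

Request:
carry_out(force=20, plan=[{"grip":0,"dp":[-0.007,0.002,0.006],"rotation":[0,-0.5,0]},{"grip":0.5,"dp":[0,0,0],"rotation":[0,0,0]},{"grip":0.5,"dp":[0,0,0],"rotation":[0,0,0]}])

```text
time_s: 8.0
tool_pos: [0.4473, 0.0955, 0.0518]
tool_rot: [179.9, 0.1, 4.9]
force: [1.6, 0.7, 0.2]
grip_width: 0.0801
```

```bash
python3 -c "
from h import *
plan((.446,.0955,.052),4.8,1)"
```

```text
t 8.0 at [0.4473 0.0955 0.0518] [179.923    0.0772   4.8853] grip 0.0801 F [1.6011 0.7184 0.2449] n 1
[-0.0013 -0.0001 -0.0002] [0.08 0.08 0.09]
```

Request:
carry_out(plan=[{"grip":0.5,"dp":[-0.001,0,0],"rotation":[0,0,0]},{"grip":0.5,"dp":[0,0,0],"rotation":[0,0,0]},{"grip":0.5,"dp":[0,0,0],"rotation":[0,0,0]},{"grip":0.5,"dp":[0,0,0],"rotation":[0,0,0]},{"grip":0.5,"dp":[0,0,0],"rotation":[0,0,0]},{"grip":0.5,"dp":[0,0,0],"rotation":[0,0,0]}])

```text
time_s: 8.5
tool_pos: [0.4484, 0.0964, 0.0546]
tool_rot: [-179.9, -0.2, 4.9]
force: [-0.1, -0.3, -1.3]
grip_width: 0.0586
```

```bash
python3 -c "
from h import *
plan((.446,.0955,.052),4.8,1); plan((.4076,.3342,.17),4.8)"
```

```text
t 8.5 at [0.4484 0.0964 0.0546] [-179.9431   -0.2203    4.9019] grip 0.0586 F [-0.1075 -0.3294 -1.2824] n 1
[-0.0025  0.0007  0.0026] [-0.06 -0.22  0.1 ]
t 8.5 at [0.4484 0.0964 0.0546] [-179.9431   -0.2203    4.9019] grip 0.0586 F [-0.1075 -0.3294 -1.2824] n 8
[-0.0025 -0.0301 -0.0144] [-0.01 -0.03  0.01]
[-0.0025 -0.0301 -0.0144] [-0.01 -0.03  0.01]
[-0.0025 -0.0301 -0.0144] [-0.01 -0.03  0.01]
[-0.0025 -0.0301 -0.0144] [-0.01 -0.03  0.01]
[-0.0025 -0.0301 -0.0144] [-0.01 -0.03  0.01]
[-0.0026 -0.0301 -0.0144] [-0.01 -0.03  0.01]
[-0.0026 -0.0301 -0.0144] [-0.01 -0.03  0.01]
[-0.0026 -0.0301 -0.0144] [-0.01 -0.03  0.01]
```

Request:
carry_out(plan=[{"grip":0.5,"dp":[0,0,-0.015],"rotation":[0,0,0]},{"grip":0.5,"dp":[0,0,-0.03],"rotation":[0,0,0]},{"grip":0.5,"dp":[0,-0.01,-0.035],"rotation":[0,0,0]},{"grip":0.5,"dp":[-0.002,-0.025,-0.025],"rotation":[0,0,0]},{"grip":0.5,"dp":[-0.003,-0.035,0],"rotation":[0,0,0]},{"grip":0.5,"dp":[-0.003,-0.035,0],"rotation":[0,0,0]},{"grip":0.5,"dp":[-0.003,-0.035,0],"rotation":[0,0,0]},{"grip":0.5,"dp":[-0.003,-0.025,0],"rotation":[0,0,0]}])

```text
time_s: 9.17
tool_pos: [0.4207, 0.2582, 0.1647]
tool_rot: [-179.9, -0.2, 3.9]
force: [0.0, 0.1, -0.9]
grip_width: 0.0584
```

Request:
carry_out(plan=[{"grip":0.5,"dp":[-0.002,-0.02,0],"rotation":[0,0,0]},{"grip":0.5,"dp":[-0.001,-0.01,0],"rotation":[0,0,0]},{"grip":0.5,"dp":[0,0,0],"rotation":[0,0,0]}])

```text
time_s: 9.42
tool_pos: [0.4124, 0.2959, 0.1646]
tool_rot: [-179.8, -0.2, 4.5]
force: [-0.5, -0.6, -2.0]
grip_width: 0.0584
```

```bash
python3 -c "
from h import *
import json
p=env.camera_params('wrist'); im=env.read_camera('wrist')[:,:,::-1]; cv2.imwrite('pics/w4.png',im)
json.dump({k:np.array(v).tolist() for k,v in p.items()},open('w4.json','w'))
print(proj(p,(.4076,.3342,.06)))
plan((.4076,.3342,.1),4.8)"
```

```text
[[313.5245 178.3583]]
t 9.4667 at [0.4127 0.2946 0.1645] [-179.8028   -0.1492    4.4325] grip 0.0588 F [-0.5819 -0.5592 -0.4399] n 2
[-0.0011 -0.0198  0.0323] [-0.1  -0.07 -0.18]
[-0.001  -0.0199  0.0323] [-0.1  -0.07 -0.18]
```

View pics/w4.png

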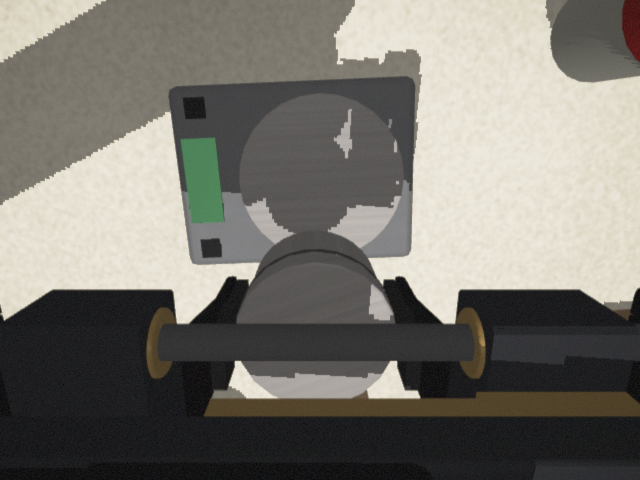

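The pan circle spans x 239–404 with its top at y 94, so its centre is about (321.5,176). The tin is held upright, and the canister is at the far upper right, well clear.

```bash
python3 -c "
from h import *
import json
p=json.load(open('w4.json'))
X=ray(p,[(321.5,176),(239,176),(404,176),(321.5,94)],.06);print(X, np.linalg.norm(X[1]-X[2]), np.linalg.norm(X[0]-X[3]), ray(p,(315,320),.12))
plan((X[0][0],X[0][1],.1),4.8)"
```

```text
[[0.4128 0.3362 0.06  ]
 [0.3582 0.3319 0.06  ]
 [0.4674 0.3405 0.06  ]
 [0.4085 0.3874 0.06  ]] 0.10954663749529112 0.05143939910256443 [[0.4143 0.2619 0.12  ]]
t 9.4667 at [0.4127 0.2946 0.1645] [-179.8028   -0.1492    4.4325] grip 0.0588 F [-0.5819 -0.5592 -0.4399] n 3
[ 0.001  -0.0137  0.0215] [-0.07 -0.05 -0.12]
[ 0.0011 -0.0138  0.0215] [-0.07 -0.05 -0.12]
[ 0.0011 -0.0138  0.0215] [-0.07 -0.05 -0.12]
```

Request:
carry_out(plan=[{"grip":0.5,"dp":[0.001,-0.018,0.015],"rotation":[0,0,0]},{"grip":0.5,"dp":[0.001,-0.018,0.025],"rotation":[0,0,0]},{"grip":0.5,"dp":[0.001,-0.004,0.02],"rotation":[0,0,0]},{"grip":0.5,"dp":[0,0,0.004],"rotation":[0,0,0]},{"grip":0.5,"dp":[0,0,0],"rotation":[0,0,0]}])

```text
time_s: 9.88
tool_pos: [0.4181, 0.327, 0.0999]
tool_rot: [-180.0, -0.3, 3.8]
force: [0.2, 0.1, -1.5]
grip_width: 0.0586
```

```bash
python3 -c "
from h import *
plan((.413,.334,.0755),4.8,1)"
```

```text
t 9.8833 at [0.4181 0.327  0.0999] [-179.9877   -0.3278    3.7699] grip 0.0586 F [ 0.187   0.1462 -1.5237] n 1
[-0.0048 -0.0074  0.0243] [-0.01 -0.33 -1.03]
```

Request:
carry_out(plan=[{"grip":0.5,"dp":[-0.005,-0.007,0.008],"rotation":[0,-0.3,-1]},{"grip":0.5,"dp":[-0.001,0,0.004],"rotation":[0,0,0]},{"grip":0.5,"dp":[0,0,0.002],"rotation":[0,0,0]},{"grip":0.5,"dp":[0,0,0],"rotation":[0,0,0]}])

```text
time_s: 10.22
tool_pos: [0.4137, 0.3303, 0.0872]
tool_rot: [-180.0, -0.1, 4.5]
force: [-0.1, 0.3, -1.5]
grip_width: 0.0586
```

```bash
python3 -c "
from h import *
plan((.413,.334,.0755),4.8,1)"
```

```text
t 10.2167 at [0.4137 0.3303 0.0872] [-179.9818   -0.1181    4.5316] grip 0.0586 F [-0.139   0.3079 -1.5326] n 1
[-0.0005 -0.0037  0.0117] [-0.02 -0.12 -0.27]
```

Request:
carry_out(plan=[{"grip":0.5,"dp":[0,-0.003,0.003],"rotation":[0,0,0]},{"grip":0.5,"dp":[0,-0.001,0.003],"rotation":[0,0,0]},{"grip":0.5,"dp":[0,0,0.002],"rotation":[0,0,0]},{"grip":0.5,"dp":[0,0,0.001],"rotation":[0,0,0]},{"grip":0.5,"dp":[0,0,0],"rotation":[0,0,0]}])

```text
time_s: 10.63
tool_pos: [0.4147, 0.3351, 0.0795]
tool_rot: [-179.8, -0.3, 4.5]
force: [0.7, 0.2, -1.0]
grip_width: 0.0586
```

```bash
python3 -c "
from h import *
plan((.413,.334,.0755),4.8,1)"
```

```text
t 10.6333 at [0.4147 0.3351 0.0795] [-179.8442   -0.292     4.4931] grip 0.0586 F [ 0.7111  0.1886 -0.9875] n 1
[-0.0018  0.001   0.0039] [-0.16 -0.29 -0.31]
```

Request:
carry_out(plan=[{"grip":0.5,"dp":[-0.001,0.0005,0.0015],"rotation":[-0.1,-0.3,0]},{"grip":0.5,"dp":[0,0,0.0015],"rotation":[0,0,0]},{"grip":0.5,"dp":[0,0,0.0005],"rotation":[0,0,0]},{"grip":0.5,"dp":[0,0,0],"rotation":[0,0,0]}])

```text
time_s: 10.97
tool_pos: [0.4138, 0.3345, 0.0757]
tool_rot: [-180.0, 0.0, 4.5]
force: [-0.7, 1.1, -1.5]
grip_width: 0.0588
```

```bash
python3 -c "
from h import *
plan((.413,.334,.0755),4.8,1)"
```

```text
t 10.9667 at [0.4138 0.3345 0.0757] [-179.9538    0.0328    4.4933] grip 0.0588 F [-0.6892  1.0732 -1.5036] n 1
[-0.0008  0.0004  0.0002] [-0.05  0.03 -0.31]
```

Request:
carry_out(plan=[{"grip":0.5,"dp":[0,0,0.0008],"rotation":[0,0,0]},{"grip":0.5,"dp":[0,0,0.0006],"rotation":[0,0,0]},{"grip":0.5,"dp":[0,0,0.0004],"rotation":[0,0,0]},{"grip":0.5,"dp":[0,0,0],"rotation":[0,0,0]}])

```text
time_s: 11.3
tool_pos: [0.4139, 0.3346, 0.074]
tool_rot: [-179.9, 0.0, 4.5]
force: [0.9, -0.2, -1.5]
grip_width: 0.0589
```

Request:
carry_out(plan=[{"grip":0.5,"dp":[0,0,0.0008],"rotation":[0,0,0]},{"grip":0.5,"dp":[0,0,0.0008],"rotation":[0,0,0]},{"grip":0.5,"dp":[0,0,0.0004],"rotation":[0,0,0]},{"grip":0.5,"dp":[0,0,0],"rotation":[0,0,0]}])

```text
time_s: 11.63
tool_pos: [0.414, 0.3347, 0.074]
tool_rot: [-179.9, 0.0, 4.5]
force: [0.0, -0.2, -1.6]
grip_width: 0.0589
```

```bash
python3 -c "
from h import *
plan((.413,.334,.0735),4.8,1)
print(env.get_obs()['wrist_torque'])"
```

```text
t 11.6333 at [0.414  0.3347 0.074 ] [-179.906     0.0264    4.4854] grip 0.0589 F [ 0.0054 -0.1522 -1.5804] n 1
[-0.0011  0.0007  0.0005] [-0.09  0.03 -0.31]
[-0.0825  0.0566 -0.032 ]
```

Request:
carry_out(plan=[{"grip":0.28,"dp":[0,0,0.0005],"rotation":[0,0,0]},{"grip":0.28,"dp":[0,0,0],"rotation":[0,0,0]},{"grip":0.1,"dp":[0,0,0],"rotation":[0,0,0]},{"grip":0.0,"dp":[0,0,0],"rotation":[0,0,0]},{"grip":0.0,"dp":[0,0,0],"rotation":[0,0,0]}])

```text
time_s: 12.05
tool_pos: [0.4147, 0.3354, 0.0736]
tool_rot: [-179.8, -0.1, 4.5]
force: [0.4, -0.6, -0.1]
grip_width: 0.0754
```

```bash
python3 -c "
from h import *
plan((.413,.334,.17),4.8)"
```

```text
t 12.05 at [0.4147 0.3354 0.0736] [-179.8331   -0.0734    4.492 ] grip 0.0754 F [ 0.4241 -0.636  -0.1133] n 3
[-0.0006  0.0003 -0.0321] [-0.06 -0.02 -0.1 ]
[-0.0006  0.0004 -0.0321] [-0.06 -0.02 -0.1 ]
[-0.0006  0.0004 -0.0321] [-0.06 -0.02 -0.1 ]
```

Request:
carry_out(plan=[{"grip":0,"dp":[0,0,-0.015],"rotation":[0,0,0]},{"grip":0,"dp":[0,0,-0.035],"rotation":[0,0,0]},{"grip":0,"dp":[0,0,-0.035],"rotation":[0,0,0]},{"grip":0,"dp":[0.002,0.02,-0.012],"rotation":[0,0,0]},{"grip":0,"dp":[0.001,0.036,0],"rotation":[0,0,0]},{"grip":0,"dp":[0.001,0.038,0],"rotation":[0,0,0]},{"grip":0,"dp":[0.001,0.038,0],"rotation":[0,0,0]},{"grip":0,"dp":[0.001,0.038,0],"rotation":[0,0,0]}])

```text
time_s: 12.72
tool_pos: [0.4337, 0.1708, 0.1748]
tool_rot: [-179.7, -0.2, 5.5]
force: [0.8, -0.1, -0.1]
grip_width: 0.0868
```

```bash
python3 -c "
from h import *
cv2.imwrite('pics/t1.png',env.read_camera('top')[:,:,::-1])
plan((.452,-.002,.17),4.8)"
```

```text
t 12.7667 at [0.4352 0.1615 0.1747] [-179.932    -0.2004    4.9629] grip 0.0872 F [ 0.493  -7.3992 -0.7055] n 5
[0.0005 0.0329 0.0009] [-0.01 -0.04  0.03]
[0.0005 0.0329 0.0009] [-0.01 -0.04  0.03]
[0.0005 0.0329 0.0009] [-0.01 -0.04  0.03]
[0.0006 0.0329 0.0009] [-0.01 -0.04  0.03]
[0.0006 0.0329 0.0009] [-0.01 -0.04  0.03]
```

Request:
carry_out(plan=[{"grip":0,"dp":[0.0005,0.036,0.001],"rotation":[0,0,0]},{"grip":0,"dp":[0.0005,0.038,0.001],"rotation":[0,0,0]},{"grip":0,"dp":[0.0005,0.038,0.001],"rotation":[0,0,0]},{"grip":0,"dp":[0.0005,0.035,0.001],"rotation":[0,0,0]},{"grip":0,"dp":[0,0.018,0.001],"rotation":[0,0,0]},{"grip":0,"dp":[0,0,0],"rotation":[0,0,0]},{"grip":0,"dp":[0,0,0],"rotation":[0,0,0]}])

```text
time_s: 13.35
tool_pos: [0.4522, -0.0083, 0.1708]
tool_rot: [-179.7, -0.6, 4.4]
force: [0.1, 0.6, -0.0]
grip_width: 0.0872
```

```bash
python3 - <<'E'
from h import *
import json
p=env.camera_params('wrist'); im=env.read_camera('wrist')[:,:,::-1]; t=cv2.imread('pics/t1.png')
json.dump({k:np.array(v).tolist() for k,v in p.items()},open('w5.json','w'))
cv2.imwrite('pics/w5raw.png',im); o=im.copy(); o[360:480,0:240]=cv2.resize(t[160:320,160:320],(160,160))[20:140,:].repeat(1,0)[:, :].copy() if 0 else cv2.resize(t[170:330,160:480],(240,120)); cv2.imwrite('pics/w5.png',o)
print(proj(p,(.4545,.0015,.085)))
plan((.4545,.0015,.052),4.8)
E
```

```text
[[320.1694 227.7   ]]
t 13.4 at [ 0.4522 -0.0082  0.1708] [-179.757    -0.5614    4.4924] grip 0.0869 F [-0.3882 -0.9055 -0.2606] n 4
[ 0.0005 -0.0022  0.0297] [-0.06 -0.14 -0.08]
[ 0.0005 -0.0023  0.0297] [-0.06 -0.14 -0.08]
[ 0.0006 -0.0023  0.0297] [-0.06 -0.14 -0.08]
[ 0.0007 -0.0023  0.0297] [-0.06 -0.14 -0.08]
```

View pics/w5.png

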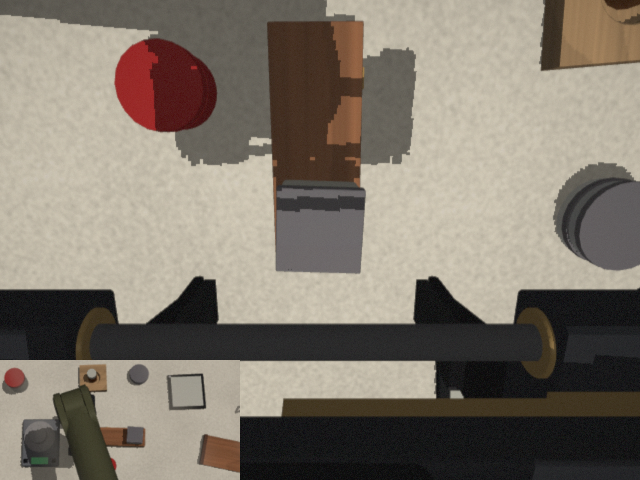

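The box lid corners are (277,187), (365,187), (361,273) and (276,271), centred at (320,229.5) and square to the jaws. The inset shows the tin on the pan and the jar in the well.

Request:
carry_out(plan=[{"grip":0,"dp":[0.002,-0.006,0.025],"rotation":[-0.2,-0.5,0]},{"grip":0,"dp":[0,-0.003,0.035],"rotation":[0,0,0]},{"grip":0,"dp":[-0.001,0,0.035],"rotation":[0,0,0]},{"grip":0,"dp":[-0.001,0,0.02],"rotation":[0,0,0]},{"grip":0,"dp":[0,0,0],"rotation":[0,0,0]}])

```text
time_s: 13.82
tool_pos: [0.4557, 0.0111, 0.0547]
tool_rot: [-179.7, -0.6, 5.2]
force: [-1.1, -0.6, -0.4]
grip_width: 0.0874
```

```bash
python3 -c "
from h import *
plan((.4545,.0005,.052),4.8,1)"
```

```text
t 13.8167 at [0.4557 0.0111 0.0547] [-179.7317   -0.5564    5.1516] grip 0.0874 F [-1.1339 -0.59   -0.3658] n 1
[-0.0022  0.0104  0.0026] [-0.27 -0.56  0.35]
```

Request:
carry_out(plan=[{"grip":0,"dp":[-0.002,0.0105,0.0025],"rotation":[-0.2,-0.5,0.3]},{"grip":0.5,"dp":[0,0,0],"rotation":[0,0,0]},{"grip":0.5,"dp":[0,0,0],"rotation":[0,0,0]}])

```text
time_s: 14.07
tool_pos: [0.455, 0.0029, 0.0529]
tool_rot: [-180.0, 0.0, 5.2]
force: [0.4, 0.6, 0.0]
grip_width: 0.0802
```

```bash
python3 -c "
from h import *
plan((.4545,.0005,.052),4.8,1)"
```

```text
t 14.0667 at [0.455  0.0029 0.0529] [-179.9541    0.0434    5.1706] grip 0.0802 F [0.416  0.6254 0.0105] n 1
[-0.0007  0.0024  0.0009] [-0.05  0.04  0.37]
```

Request:
carry_out(plan=[{"grip":0.55,"dp":[-0.0005,0.002,0.001],"rotation":[0,0,0.3]},{"grip":0.55,"dp":[0,0,0],"rotation":[0,0,0]},{"grip":0.55,"dp":[0,0,0],"rotation":[0,0,0]},{"grip":0.55,"dp":[0,0,0],"rotation":[0,0,0]},{"grip":0.55,"dp":[0,0,0],"rotation":[0,0,0]},{"grip":0.55,"dp":[0,0,0],"rotation":[0,0,0]},{"grip":0.55,"dp":[0,0,0],"rotation":[0,0,0]}])

```text
time_s: 14.65
tool_pos: [0.4586, 0.0015, 0.0567]
tool_rot: [-179.8, -0.5, 4.8]
force: [-0.0, -0.8, -1.4]
grip_width: 0.0555
```

```bash
python3 -c "
from h import *
plan((.4545,.0005,.13),4.8);plan((.649,-.176,.14),4.8)"
```

```text
t 14.65 at [0.4586 0.0015 0.0567] [-179.7974   -0.4796    4.807 ] grip 0.0555 F [-0.0237 -0.7849 -1.4013] n 2
[-0.0018  0.0002 -0.0367] [-0.1  -0.24  0.  ]
[-0.0019  0.0002 -0.0367] [-0.1  -0.24  0.  ]
t 14.65 at [0.4586 0.0015 0.0567] [-179.7974   -0.4796    4.807 ] grip 0.0555 F [-0.0237 -0.7849 -1.4013] n 8
[ 0.0219  0.0241 -0.0103] [-0.03 -0.06  0.  ]
[ 0.0219  0.0241 -0.0103] [-0.03 -0.06  0.  ]
[ 0.0219  0.0241 -0.0103] [-0.03 -0.06  0.  ]
[ 0.0219  0.0241 -0.0104] [-0.03 -0.06  0.  ]
[ 0.0219  0.0241 -0.0104] [-0.03 -0.06  0.  ]
[ 0.0219  0.0241 -0.0104] [-0.03 -0.06  0.  ]
[ 0.0219  0.0241 -0.0104] [-0.03 -0.06  0.  ]
[ 0.0219  0.0241 -0.0104] [-0.03 -0.06  0.  ]
```

Request:
carry_out(plan=[{"grip":0.55,"dp":[0,0,-0.015],"rotation":[0,0,0]},{"grip":0.55,"dp":[-0.002,0,-0.03],"rotation":[-0.1,-0.2,0]},{"grip":0.55,"dp":[0.005,0.006,-0.03],"rotation":[-0.1,-0.2,0]},{"grip":0.55,"dp":[0.02,0.023,-0.01],"rotation":[0,0,0]},{"grip":0.55,"dp":[0.026,0.028,0],"rotation":[0,0,0]},{"grip":0.55,"dp":[0.026,0.028,0],"rotation":[0,0,0]},{"grip":0.55,"dp":[0.026,0.028,0],"rotation":[0,0,0]},{"grip":0.55,"dp":[0.026,0.028,0],"rotation":[0,0,0]}])

```text
time_s: 15.32
tool_pos: [0.5968, -0.1228, 0.1436]
tool_rot: [-179.6, 0.1, 5.8]
force: [0.3, 0.5, -0.5]
grip_width: 0.0554
```

```bash
python3 -c "
from h import *
plan((.650,-.200,.15),4.8)"
```

```text
t 15.3167 at [ 0.5968 -0.1228  0.1436] [-179.5642    0.1426    5.83  ] grip 0.0554 F [ 0.3027  0.4816 -0.5357] n 3
[ 0.015   0.0274 -0.0024] [-0.14  0.05  0.34]
[ 0.0152  0.0273 -0.0023] [-0.14  0.05  0.34]
[ 0.0154  0.0272 -0.0022] [-0.14  0.05  0.34]
```

Request:
carry_out(plan=[{"grip":0.55,"dp":[0.016,0.028,0],"rotation":[-0.2,0,0.3]},{"grip":0.55,"dp":[0.016,0.028,-0.002],"rotation":[-0.2,0,0.3]},{"grip":0.55,"dp":[0.008,0.014,-0.003],"rotation":[0,0,0.3]},{"grip":0.55,"dp":[0,0,0],"rotation":[0,0,0]},{"grip":0.55,"dp":[0,0,0],"rotation":[0,0,0]}])

```text
time_s: 15.73
tool_pos: [0.6489, -0.1982, 0.1443]
tool_rot: [179.6, 0.4, 4.7]
force: [0.5, 1.2, -1.6]
grip_width: 0.0555
```

```bash
python3 - <<'E'
from h import *
import json
p=env.camera_params('wrist'); im=env.read_camera('wrist')[:,:,::-1]; cv2.imwrite('pics/w6.png',im)
json.dump({k:np.array(v).tolist() for k,v in p.items()},open('w6.json','w'))
c=np.array([[-57,-57],[57,-57],[57,57],[-57,57]])/1000; a=np.radians(9); c=c@np.array([[np.cos(a),np.sin(a)],[-np.sin(a),np.cos(a)]])
print(proj(p,np.c_[c+[.65,-.174],[.014]*4]))
plan((.650,-.174,.10),4.8)
E
```

```text
[[253.9229 269.0002]
 [400.7985 259.1194]
 [398.482  103.9503]
 [234.7462 116.7109]]
t 15.7833 at [ 0.6486 -0.198   0.1443] [179.5925   0.349    4.7143] grip 0.0555 F [-0.4207 -0.0425 -1.5984] n 2
[ 0.0018 -0.0121  0.022 ] [ 0.2   0.17 -0.04]
[ 0.0018 -0.012   0.0221] [ 0.2   0.17 -0.04]
```

View pics/w6.png

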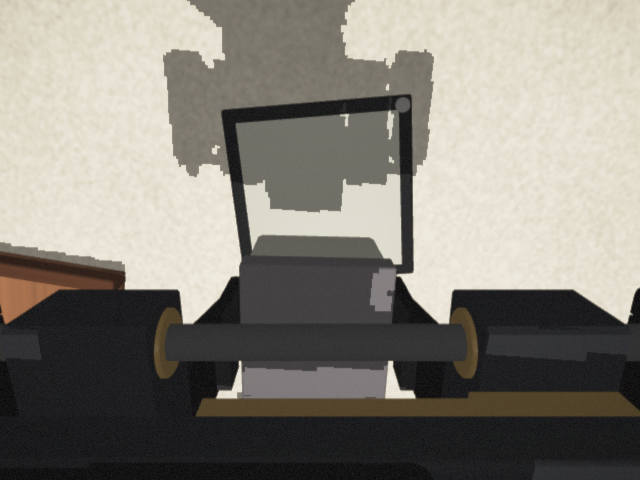

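The plate corners are at about (236,122), (400,108) and (402,264), within 5 px of prediction. Panel centre is then about (0.651,-0.177). The box hangs upright.

Request:
carry_out(plan=[{"grip":0.55,"dp":[0.001,-0.01,0.02],"rotation":[0.2,0.3,0]},{"grip":0.55,"dp":[0.001,-0.008,0.035],"rotation":[0,0,0]},{"grip":0.55,"dp":[0,0,0.028],"rotation":[0,0,0]},{"grip":0.55,"dp":[0,0,0.006],"rotation":[0,0,0]},{"grip":0.55,"dp":[0,0,0],"rotation":[0,0,0]}])

```text
time_s: 16.2
tool_pos: [0.6483, -0.1719, 0.0547]
tool_rot: [-179.9, -0.2, 5.1]
force: [-1.1, 0.2, -0.5]
grip_width: 0.0555
```

```bash
python3 -c "
from h import *
plan((.651,-.177,.032),4.8,1)"
```

```text
t 16.2 at [ 0.6483 -0.1719  0.0547] [-179.8755   -0.1706    5.0758] grip 0.0555 F [-1.1221  0.1736 -0.4502] n 1
[0.0022 0.0053 0.0227] [-0.12 -0.17  0.28]
```

Request:
carry_out(plan=[{"grip":0.55,"dp":[0.002,0.005,0.008],"rotation":[-0.1,-0.1,0.2]},{"grip":0.55,"dp":[0,0.001,0.006],"rotation":[0,0,0]},{"grip":0.55,"dp":[0,0,0.003],"rotation":[0,0,0]},{"grip":0.55,"dp":[0,0,0],"rotation":[0,0,0]}])

```text
time_s: 16.53
tool_pos: [0.6529, -0.1764, 0.0407]
tool_rot: [-180.0, -0.3, 5.0]
force: [0.1, 1.1, -0.4]
grip_width: 0.0557
```

```bash
python3 -c "
from h import *
plan((.651,-.177,.030),4.8,1)"
```

```text
t 16.5333 at [ 0.6529 -0.1764  0.0407] [-179.9666   -0.3374    5.0216] grip 0.0557 F [ 0.1495  1.0762 -0.437 ] n 1
[-0.002   0.0004  0.0107] [-0.03 -0.34  0.22]
```

Request:
carry_out(plan=[{"grip":0.55,"dp":[-0.001,0,0.003],"rotation":[0,-0.3,0.2]},{"grip":0.55,"dp":[0,0,0.003],"rotation":[0,0,0]},{"grip":0.55,"dp":[0,0,0.002],"rotation":[0,0,0]},{"grip":0.55,"dp":[0,0,0.001],"rotation":[0,0,0]},{"grip":0.55,"dp":[0,0,0],"rotation":[0,0,0]}])

```text
time_s: 16.95
tool_pos: [0.6536, -0.1782, 0.0337]
tool_rot: [179.9, -0.3, 4.7]
force: [-0.4, 0.2, -1.7]
grip_width: 0.0555
```

```bash
python3 -c "
from h import *
plan((.651,-.177,.030),4.8,1)"
```

```text
t 16.95 at [ 0.6536 -0.1782  0.0337] [179.9434  -0.2609   4.723 ] grip 0.0555 F [-0.4446  0.2275 -1.6667] n 1
[-0.0025 -0.0014  0.0037] [ 0.06 -0.26 -0.08]
```

Request:
carry_out(plan=[{"grip":0.55,"dp":[-0.002,-0.001,0.0015],"rotation":[0,-0.2,0]},{"grip":0.55,"dp":[0,0,0.0015],"rotation":[0,0,0]},{"grip":0.55,"dp":[0,0,0.001],"rotation":[0,0,0]},{"grip":0.55,"dp":[0,0,0],"rotation":[0,0,0]}])

```text
time_s: 17.28
tool_pos: [0.6517, -0.1777, 0.03]
tool_rot: [179.9, -0.1, 4.7]
force: [-0.6, -0.1, 0.6]
grip_width: 0.0557
```

```bash
python3 -c "
from h import *
plan((.651,-.177,.030),4.8,1)"
```

```text
t 17.2833 at [ 0.6517 -0.1777  0.03  ] [179.9191  -0.0959   4.7095] grip 0.0557 F [-0.6427 -0.0922  0.5781] n 1
[-0.0007 -0.0007  0.    ] [ 0.08 -0.1  -0.09]
```

Request:
carry_out(plan=[{"grip":0.55,"dp":[0,0,0.001],"rotation":[0,0,0]},{"grip":0.3,"dp":[0,0,0],"rotation":[0,0,0]},{"grip":0.1,"dp":[0,0,0],"rotation":[0,0,0]},{"grip":0.0,"dp":[0,0,0],"rotation":[0,0,0]},{"grip":0.0,"dp":[0,0,0],"rotation":[0,0,0]},{"grip":0.0,"dp":[0,0,-0.005],"rotation":[0,0,0]}])

```text
time_s: 17.78
tool_pos: [0.6516, -0.1775, 0.0346]
tool_rot: [180.0, -0.1, 4.7]
force: [-0.3, 0.9, 0.1]
grip_width: 0.0796
```

Request:
carry_out(plan=[{"grip":0,"dp":[0,0,-0.025],"rotation":[0,0,0]},{"grip":0,"dp":[0,0,-0.04],"rotation":[0,0,0]},{"grip":0,"dp":[0,0,-0.04],"rotation":[0,0,0]},{"grip":0,"dp":[-0.01,-0.01,-0.025],"rotation":[0,0,0]},{"grip":0,"dp":[-0.025,-0.025,0],"rotation":[0,0,0]},{"grip":0,"dp":[-0.026,-0.028,0],"rotation":[0,0,0]},{"grip":0,"dp":[-0.026,-0.028,0],"rotation":[0,0,0]},{"grip":0,"dp":[-0.026,-0.028,0],"rotation":[0,0,0]}])

```text
time_s: 18.45
tool_pos: [0.5294, -0.0733, 0.1715]
tool_rot: [179.5, -0.3, 4.0]
force: [-0.6, 0.6, 0.6]
grip_width: 0.0869
```

```bash
python3 -c "
from h import *
plan((.449,.01,.17),4.8)"
```

```text
t 18.45 at [ 0.5294 -0.0733  0.1715] [179.4594  -0.2795   4.0422] grip 0.0869 F [-0.6219  0.6472  0.5693] n 4
[-0.0186 -0.0222  0.0001] [ 0.14 -0.07 -0.19]
[-0.0185 -0.0222  0.0001] [ 0.14 -0.07 -0.19]
[-0.0184 -0.0223  0.0002] [ 0.14 -0.07 -0.19]
[-0.0184 -0.0224  0.0003] [ 0.14 -0.07 -0.19]
```

Request:
carry_out(plan=[{"grip":0,"dp":[-0.021,-0.024,0],"rotation":[0.3,-0.2,-0.3]},{"grip":0,"dp":[-0.021,-0.024,0],"rotation":[0.2,0,-0.3]},{"grip":0,"dp":[-0.019,-0.022,0],"rotation":[0,0,-0.2]},{"grip":0,"dp":[-0.008,-0.01,0],"rotation":[0,0,0]},{"grip":0,"dp":[0,0,0],"rotation":[0,0,0]},{"grip":0,"dp":[0,0,0],"rotation":[0,0,0]}])

```text
time_s: 18.95
tool_pos: [0.4455, 0.0103, 0.1729]
tool_rot: [-179.5, -0.2, 5.4]
force: [0.3, -0.3, -0.2]
grip_width: 0.0869
```

```bash
python3 - <<'E'
from h import *
import json
p=env.camera_params('wrist'); im=env.read_camera('wrist')[:,:,::-1]
json.dump({k:np.array(v).tolist() for k,v in p.items()},open('w7.json','w'))
cv2.imwrite('pics/t2.png',env.read_camera('top')[:,:,::-1]);t=cv2.imread('pics/t2.png'); s=env.read_camera('side')[:,:,::-1]
cv2.imwrite('pics/w7raw.png',im); o=im.copy(); o[280:480,0:320]=cv2.resize(t[170:330,180:440],(320,200)); o[280:480,320:]=cv2.resize(s[140:340,140:460],(320,200)); cv2.imwrite('pics/w7.png',o)
plan((.449,.047,.17),4.8)
E
```

```text
t 19.1 at [0.4463 0.009  0.1726] [-179.6226   -0.2073    5.2499] grip 0.0867 F [ 1.1641 -1.0289  0.5045] n 2
[ 0.0031 -0.0188  0.0014] [-0.19 -0.1   0.23]
[ 0.003  -0.0188  0.0014] [-0.19 -0.1   0.23]
```

View pics/w7.png

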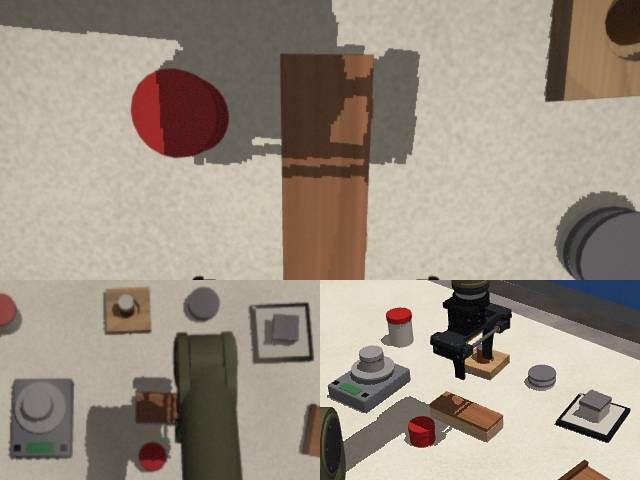

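The insets show the jar in the well, the tin on the pan and the box on the panel. The case top is visible: far corners (281,54) and (373,54), edges running down to (283,279) and (366,279).

```bash
python3 - <<'E'
from h import *
import json
p=json.load(open('w7.json'))
X=ray(p,[(281,54),(373,54),(283,275),(366.5,275)],.04)[:,:2]; print(X)
m0=(X[0]+X[1])/2; m1=(X[2]+X[3])/2; d=(m1-m0)/np.linalg.norm(m1-m0); print("w",np.linalg.norm(X[0]-X[1]),"ang",np.degrees(np.arctan2(d[1],d[0])),"centre",m0+.085*d)
plan((*(m0+.085*d),.016),np.degrees(np.arctan2(d[1],d[0]))+90,5)
E
```

```text
[[ 0.4105  0.1271]
 [ 0.4727  0.1331]
 [ 0.4237 -0.0326]
 [ 0.4891 -0.0264]]
w 0.062470984419049545 ang -84.71000379062497 centre [0.4495 0.0454]
t 19.1 at [0.4463 0.009  0.1726] [-179.6226   -0.2073    5.2499] grip 0.0867 F [ 1.1641 -1.0289  0.5045] n 5
[ 0.0012 -0.007   0.0314] [-0.08 -0.04 -0.01]
[ 0.0012 -0.007   0.0314] [-0.08 -0.04 -0.01]
[ 0.0012 -0.0071  0.0314] [-0.08 -0.04 -0.01]
[ 0.0013 -0.0071  0.0313] [-0.08 -0.04 -0.01]
[ 0.0013 -0.0072  0.0313] [-0.08 -0.04 -0.01]
```

Request:
carry_out(plan=[{"grip":0,"dp":[0.002,-0.02,0.02],"rotation":[-0.3,-0.2,0]},{"grip":0,"dp":[0.001,-0.016,0.03],"rotation":[0,0,0]},{"grip":0,"dp":[0,0,0.03],"rotation":[0,0,0]},{"grip":0,"dp":[0,0,0.01],"rotation":[0,0,0]},{"grip":0,"dp":[0,0,0],"rotation":[0,0,0]}])

```text
time_s: 19.52
tool_pos: [0.4538, 0.0407, 0.0816]
tool_rot: [179.9, -0.5, 4.5]
force: [-0.3, 0.3, 0.3]
grip_width: 0.0874
```

```bash
python3 -c "
from h import *
plan((.4495,.0454,.015),5.2,2)"
```

```text
t 19.5167 at [0.4538 0.0407 0.0816] [179.8756  -0.4519   4.541 ] grip 0.0874 F [-0.3024  0.2867  0.2653] n 2
[-0.0022 -0.0026  0.0333] [ 0.06 -0.23 -0.33]
[-0.0021 -0.0026  0.0333] [ 0.06 -0.23 -0.33]
```

Request:
carry_out(plan=[{"grip":0,"dp":[-0.004,-0.004,0.015],"rotation":[0.1,-0.4,-0.6]},{"grip":0,"dp":[-0.001,0,0.025],"rotation":[0,0,0]},{"grip":0,"dp":[0,0,0.015],"rotation":[0,0,0]},{"grip":0,"dp":[0,0,0.004],"rotation":[0,0,0]},{"grip":0,"dp":[0,0,0],"rotation":[0,0,0]}])

```text
time_s: 19.93
tool_pos: [0.4543, 0.0391, 0.0227]
tool_rot: [179.7, -0.2, 4.7]
force: [-0.6, 0.2, 0.2]
grip_width: 0.0871
```

```bash
python3 -c "
from h import *
plan((.4495,.0454,.015),5.2,1)"
```

```text
t 19.9333 at [0.4543 0.0391 0.0227] [179.6997  -0.2266   4.6756] grip 0.0871 F [-0.6282  0.1636  0.2089] n 1
[-0.0043 -0.0067  0.0077] [ 0.3  -0.23 -0.52]
```

Request:
carry_out(force=35, plan=[{"grip":0,"dp":[-0.0045,-0.007,0.005],"rotation":[0.3,-0.2,-0.5]},{"grip":0.5,"dp":[0,0,0.001],"rotation":[0,0,0]},{"grip":0.5,"dp":[0,0,0],"rotation":[0,0,0]}])

```text
time_s: 20.18
tool_pos: [0.4516, 0.0454, 0.0187]
tool_rot: [-180.0, -0.2, 5.1]
force: [0.7, -0.1, -0.7]
grip_width: 0.08
```

```bash
python3 -c "
from h import *
plan((.4495,.0454,.015),5.2,1)"
```

```text
t 20.1833 at [0.4516 0.0454 0.0187] [-179.9758   -0.2081    5.0855] grip 0.08 F [ 0.6997 -0.1428 -0.729 ] n 1
[-0.0021 -0.0002  0.0037] [-0.02 -0.21 -0.11]
```

Request:
carry_out(plan=[{"grip":0.5,"dp":[-0.002,0,0.003],"rotation":[0,-0.2,0]},{"grip":0.5,"dp":[0,0,0.0005],"rotation":[0,0,0]},{"grip":0.5,"dp":[0,0,0],"rotation":[0,0,0]},{"grip":0.5,"dp":[0,0,0],"rotation":[0,0,0]},{"grip":0.5,"dp":[0,0,0],"rotation":[0,0,0]},{"grip":0.5,"dp":[0,0,0],"rotation":[0,0,0]}])

```text
time_s: 20.68
tool_pos: [0.4505, 0.0459, 0.0167]
tool_rot: [-179.9, -0.2, 5.1]
force: [0.8, -0.4, -0.3]
grip_width: 0.0638
```

```bash
python3 -c "
from h import *
plan((.45,.0454,.1),5.2,3); plan((.433,-.344,.13),-9)"
```

```text
t 20.6833 at [0.4505 0.0459 0.0167] [-179.8797   -0.175     5.1248] grip 0.0638 F [ 0.8437 -0.3546 -0.329 ] n 3
[-0.0001  0.0001 -0.0278] [-0.04 -0.06 -0.03]
[-0.0001  0.0001 -0.0278] [-0.04 -0.06 -0.03]
[-0.0001  0.0001 -0.0278] [-0.04 -0.06 -0.03]
t 20.6833 at [0.4505 0.0459 0.0167] [-179.8797   -0.175     5.1248] grip 0.0638 F [ 0.8437 -0.3546 -0.329 ] n 11
[-0.0047  0.0351 -0.0104] [-0.01 -0.01  1.28]
[-0.0039  0.0352 -0.0104] [-0.01 -0.01  1.28]
[-0.0031  0.0353 -0.0104] [-0.01 -0.01  1.28]
[-0.0024  0.0354 -0.0104] [-0.01 -0.01  1.28]
[-0.0016  0.0354 -0.0104] [-0.01 -0.01  1.28]
[-0.0008  0.0355 -0.0103] [-0.01 -0.01  1.28]
[ 0.      0.0355 -0.0103] [-0.01 -0.01  1.28]
[ 0.0008  0.0355 -0.0103] [-0.01 -0.01  1.28]
[ 0.0016  0.0354 -0.0103] [-0.01 -0.01  1.28]
[ 0.0024  0.0354 -0.0103] [-0.01 -0.01  1.28]
[ 0.0032  0.0353 -0.0103] [-0.01 -0.01  1.28]
```

Request:
carry_out(plan=[{"grip":0.5,"dp":[0,0,-0.01],"rotation":[0,0,0]},{"grip":0.5,"dp":[0,0,-0.025],"rotation":[0,0,0]},{"grip":0.5,"dp":[0,0,-0.035],"rotation":[0,0,0]},{"grip":0.5,"dp":[0,0.01,-0.03],"rotation":[0,0,0]},{"grip":0.5,"dp":[-0.002,0.025,-0.015],"rotation":[0,0,1.3]},{"grip":0.5,"dp":[-0.002,0.03,0],"rotation":[0,0,1.3]},{"grip":0.5,"dp":[-0.002,0.03,0],"rotation":[0,0,1.3]},{"grip":0.5,"dp":[-0.002,0.015,0],"rotation":[0,0,1.3]}])

```text
time_s: 21.35
tool_pos: [0.4479, -0.0658, 0.1411]
tool_rot: [-180.0, -0.2, 0.2]
force: [-0.9, -0.4, -2.5]
grip_width: 0.0636
```

```bash
python3 - <<'E'
from h import *
p=env.camera_params("top"); im=cv2.imread("pics/top0.png"); hsv=cv2.cvtColor(im,cv2.COLOR_BGR2HSV).astype(int); H,S,V=[hsv[:,:,i] for i in range(3)]
for s in(60,70,80): print("top all",s,rect(p,win((S>s),418,258,520,335),.016))
b=win((S>110)&(V>92),420,262,515,330); print("board",rect(p,b,.010))
ps=env.camera_params("side"); si=cv2.imread("pics/side0.png"); hs=cv2.cvtColor(si,cv2.COLOR_BGR2HSV).astype(int)
m=win(hs[:,:,1]>80,360,312,500,415); print("side",rect(ps,m,.014))
a=cv2.resize(im[255:335,415:520],None,fx=4,fy=4,interpolation=cv2.INTER_CUBIC); c=cv2.resize(si[312:412,362:497],None,fx=3.2,fy=3.2,interpolation=cv2.INTER_CUBIC)
o=np.zeros((max(a.shape[0],c.shape[0]),a.shape[1]+c.shape[1],3),np.uint8); o[:a.shape[0],:a.shape[1]]=a; o[:c.shape[0],a.shape[1]:]=c
o=o[:, :800] if o.shape[1]>800 else o; cv2.imwrite("pics/cr.png",o); print(o.shape)
plan((.433,-.344,.13),-7)
E
```

```text
top all 60 [  0.4294  -0.3509 211.4348 111.1313  84.4983]
top all 70 [  0.4296  -0.3442 198.202  109.7838  84.1735]
top all 80 [  0.4293  -0.3439 193.4968 108.5655  84.667 ]
board [  0.4298  -0.3502 178.908  107.1717  84.8334]
side [  0.4309  -0.3544 218.185  125.6644  84.7374]
(320, 800, 3)
t 21.35 at [ 0.4479 -0.0658  0.1411] [-179.9799   -0.152     0.184 ] grip 0.0636 F [-0.8944 -0.4069 -2.4774] n 8
[-0.002   0.0348  0.0014] [-0.   -0.02  0.9 ]
[-0.0014  0.0348  0.0014] [-0.   -0.02  0.9 ]
[-0.0009  0.0348  0.0014] [-0.   -0.02  0.9 ]
[-0.0003  0.0348  0.0014] [-0.   -0.02  0.9 ]
[0.0002 0.0348 0.0014] [-0.   -0.02  0.9 ]
[0.0008 0.0348 0.0014] [-0.   -0.02  0.9 ]
[0.0013 0.0348 0.0014] [-0.   -0.02  0.9 ]
[0.0018 0.0348 0.0014] [-0.   -0.02  0.9 ]
```

View pics/cr.png

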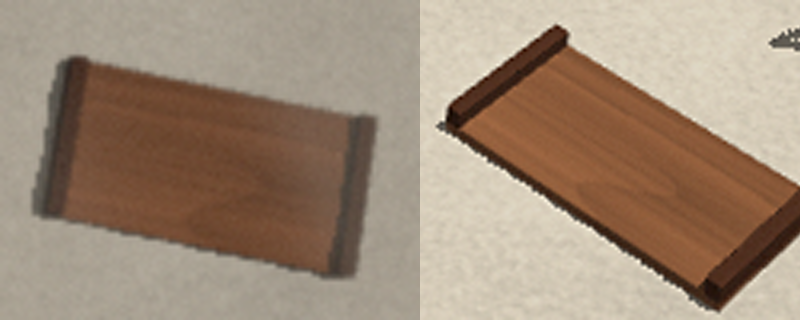

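The crop shows the cradle with dark stops at both ends. The mask gives 211x111 mm against 210x110 nominal, at (0.4294,-0.351) with its axis at 84.5°. The top camera has run about 4 mm short in x elsewhere, so I aim for x 0.433 and will check against the near stop.

Request:
carry_out(plan=[{"grip":0.5,"dp":[-0.002,0.03,0],"rotation":[0,0,0.8]},{"grip":0.5,"dp":[-0.002,0.037,0],"rotation":[0,0,0.8]},{"grip":0.5,"dp":[-0.001,0.038,0],"rotation":[0,0,0.8]},{"grip":0.5,"dp":[-0.001,0.038,0],"rotation":[0,0,0.8]},{"grip":0.5,"dp":[0,0.038,0],"rotation":[0,0,0.8]},{"grip":0.5,"dp":[0,0.036,0],"rotation":[0,0,0.7]},{"grip":0.5,"dp":[0.001,0.034,0],"rotation":[0,0,0.7]},{"grip":0.5,"dp":[0.001,0.016,0],"rotation":[0,0,0.2]}])

```text
time_s: 22.02
tool_pos: [0.4298, -0.34, 0.1431]
tool_rot: [-179.5, -0.4, -5.6]
force: [-0.4, 0.2, -2.0]
grip_width: 0.0638
```

```bash
python3 -c "
from h import *
plan((.433,-.351,.10),-5.5)"
```

```text
t 22.0167 at [ 0.4298 -0.34    0.1431] [-179.5364   -0.4222   -5.5886] grip 0.0638 F [-0.3691  0.1871 -2.002 ] n 2
[0.002  0.0055 0.0215] [-0.23 -0.21 -0.04]
[0.0021 0.0054 0.0215] [-0.23 -0.21 -0.04]
```

Request:
carry_out(plan=[{"grip":0.5,"dp":[0.003,0.008,0.01],"rotation":[-0.4,-0.4,0]},{"grip":0.5,"dp":[0,0,0.02],"rotation":[0,0,0]},{"grip":0.5,"dp":[0,0,0.008],"rotation":[0,0,0]},{"grip":0.5,"dp":[0,0,0],"rotation":[0,0,0]}])

```text
time_s: 22.35
tool_pos: [0.4297, -0.3547, 0.1048]
tool_rot: [179.8, 0.1, -6.3]
force: [0.2, 0.6, -2.9]
grip_width: 0.0638
```

```bash
python3 - <<'E'
from h import *
import json
p=env.camera_params('wrist'); im=env.read_camera('wrist')[:,:,::-1]; cv2.imwrite('pics/w8.png',im)
json.dump({k:np.array(v).tolist() for k,v in p.items()},open('w8.json','w'))
a=np.radians(84.5); u=np.array([np.cos(a),np.sin(a)]); v=np.array([u[1],-u[0]]); c=np.array([.433,-.351])
print(proj(p,[[*(c+s*u+w*v),.022] for s in(.093,.105) for w in(-.055,.055)]))
plan((.433,-.351,.05),-5.5,1)
E
```

```text
[[223.6741  81.1097]
 [416.4068  78.5375]
 [222.0477  58.3573]
 [417.6469  55.6865]]
t 22.4 at [ 0.4297 -0.3545  0.1052] [179.8663   0.0736  -6.2281] grip 0.0637 F [ 0.1059 -0.7494 -2.7515] n 1
[ 0.0029 -0.0039  0.0552] [ 0.13  0.07 -0.73]
```

View pics/w8.png

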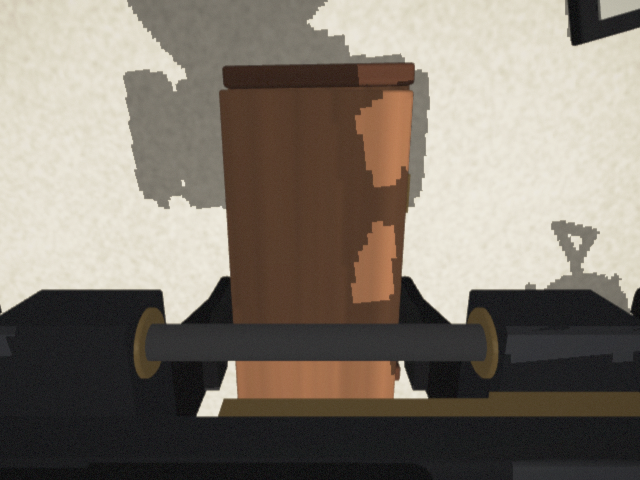

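The stop's outer edge runs (223,67) to (413,63), about 8 px lower than predicted, so the cradle lies a few mm further toward -y. The case's far edge is at about y 90.

```bash
python3 - <<'E'
from h import *
import json
p=json.load(open('w8.json'))
a=np.radians(84.5); u=np.array([np.cos(a),np.sin(a)])
X=ray(p,[(223,67),(413,63)],.022)[:,:2]; print(X,np.linalg.norm(X[0]-X[1]),"cradle",X.mean(0)-.105*u)
o=env.get_obs(); print("case end",[ (ray(p,[(219,90),(413,90)],z)[:,:2].mean(0)-np.array(o["tool_pos"])[:2]) for z in(.128,)])
plan((.432,-.3545,.05),-5.5,1)
E
```

```text
[[ 0.3881 -0.2457]
 [ 0.4951 -0.2553]] 0.10741627797079334 cradle [ 0.4315 -0.355 ]
case end [array([0.0087, 0.0841])]
t 22.4 at [ 0.4297 -0.3545  0.1052] [179.8663   0.0736  -6.2281] grip 0.0637 F [ 0.1059 -0.7494 -2.7515] n 1
[ 0.0023 -0.0004  0.0552] [ 0.13  0.07 -0.73]
```

Request:
carry_out(plan=[{"grip":0.5,"dp":[0.002,0,0.015],"rotation":[0.1,0.1,-0.7]},{"grip":0.5,"dp":[0,0,0.025],"rotation":[0,0,0]},{"grip":0.5,"dp":[0,0,0.012],"rotation":[0,0,0]},{"grip":0.5,"dp":[0,0,0.003],"rotation":[0,0,0]},{"grip":0.5,"dp":[0,0,0],"rotation":[0,0,0]}])

```text
time_s: 22.82
tool_pos: [0.436, -0.3518, 0.0526]
tool_rot: [-179.9, -0.4, -5.2]
force: [-0.8, 0.2, -1.8]
grip_width: 0.0639
```

```bash
python3 -c "
from h import *
plan((.4315,-.354,.028),-5.4,1)"
```

```text
t 22.8167 at [ 0.436  -0.3518  0.0526] [-179.878    -0.3609   -5.1966] grip 0.0639 F [-0.7938  0.1761 -1.8298] n 1
[-0.0045  0.0027  0.0245] [-0.12 -0.36  0.2 ]
```

Request:
carry_out(plan=[{"grip":0.5,"dp":[-0.0045,0.0025,0.004],"rotation":[-0.1,-0.3,0.2]},{"grip":0.5,"dp":[0,0,0.003],"rotation":[0,0,0]},{"grip":0.5,"dp":[0,0,0],"rotation":[0,0,0]}])

```text
time_s: 23.07
tool_pos: [0.4327, -0.3541, 0.0477]
tool_rot: [180.0, -0.2, -5.3]
force: [0.2, 0.8, -2.8]
grip_width: 0.0636
```

```bash
python3 -c "
from h import *
plan((.4315,-.354,.028),-5.4,1)"
```

```text
t 23.0667 at [ 0.4327 -0.3541  0.0477] [179.9856  -0.2255  -5.3347] grip 0.0636 F [ 0.1792  0.7677 -2.8212] n 1
[-0.0013  0.      0.0197] [ 0.01 -0.23  0.07]
```

Request:
carry_out(plan=[{"grip":0.5,"dp":[-0.001,0,0.006],"rotation":[0,-0.2,0]},{"grip":0.5,"dp":[0,0,0.006],"rotation":[0,0,0]},{"grip":0.5,"dp":[0,0,0.003],"rotation":[0,0,0]},{"grip":0.5,"dp":[0,0,0.001],"rotation":[0,0,0]},{"grip":0.5,"dp":[0,0,0],"rotation":[0,0,0]}])

```text
time_s: 23.48
tool_pos: [0.4326, -0.3548, 0.0316]
tool_rot: [179.9, -0.2, -5.3]
force: [-0.2, -0.2, -2.5]
grip_width: 0.0636
```

```bash
python3 -c "
from h import *
plan((.4315,-.354,.027),-5.4,1)"
```

```text
t 23.4833 at [ 0.4326 -0.3548  0.0316] [179.9367  -0.1553  -5.3487] grip 0.0636 F [-0.2337 -0.1883 -2.4849] n 1
[-0.0012 -0.0007  0.0046] [ 0.06 -0.16  0.05]
```

Request:
carry_out(plan=[{"grip":0.5,"dp":[-0.001,0,0.002],"rotation":[0,-0.1,0]},{"grip":0.5,"dp":[0,0,0.002],"rotation":[0,0,0]},{"grip":0.5,"dp":[0,0,0.001],"rotation":[0,0,0]},{"grip":0.5,"dp":[0,0,0.0005],"rotation":[0,0,0]}])

```text
time_s: 23.82
tool_pos: [0.4317, -0.355, 0.0267]
tool_rot: [180.0, -0.1, -5.4]
force: [-2.7, 2.2, 5.5]
grip_width: 0.0637
```

```bash
python3 -c "
from h import *
plan((.4315,-.354,.027),-5.4,1)"
```

```text
t 23.8167 at [ 0.4317 -0.355   0.0267] [179.988   -0.0627  -5.3694] grip 0.0637 F [-2.7141  2.1901  5.4559] n 1
[-0.0003 -0.0009 -0.0003] [ 0.01 -0.06  0.03]
```

Contact: fz went from -2.5 to +5.5 N. Releasing and retreating.

Request:
carry_out(plan=[{"grip":0.2,"dp":[0,0,0],"rotation":[0,0,0]},{"grip":0.0,"dp":[0,0,0],"rotation":[0,0,0]},{"grip":0,"dp":[0,0,0],"rotation":[0,0,0]},{"grip":0,"dp":[0,0,0],"rotation":[0,0,0]},{"grip":0,"dp":[0,0,0],"rotation":[0,0,0]}])

```text
time_s: 24.23
tool_pos: [0.4331, -0.3563, 0.0279]
tool_rot: [179.9, -0.3, -5.4]
force: [-0.6, -0.8, 0.8]
grip_width: 0.0849
```

Request:
carry_out(plan=[{"grip":0,"dp":[0,0,-0.015],"rotation":[0,0,0]},{"grip":0,"dp":[0,0,-0.03],"rotation":[0,0,0]},{"grip":0,"dp":[0,0,-0.04],"rotation":[0,0,0]},{"grip":0,"dp":[0,0,-0.04],"rotation":[0,0,0]},{"grip":0,"dp":[0,0,-0.04],"rotation":[0,0,0]},{"grip":0,"dp":[0,0.035,-0.02],"rotation":[0,0,0]},{"grip":0,"dp":[0,0.035,0],"rotation":[0,0,0]},{"grip":0,"dp":[0,0.02,0],"rotation":[0,0,0]}])

```text
time_s: 24.9
tool_pos: [0.4282, -0.4399, 0.2287]
tool_rot: [-179.9, -0.5, -4.5]
force: [-1.2, 0.3, 0.4]
grip_width: 0.0872
```

```bash
python3 - <<'E'
from h import *
import json
p=env.camera_params('wrist'); w=env.read_camera('wrist')[:,:,::-1]; t=env.read_camera('top')[:,:,::-1]; s=env.read_camera('side')[:,:,::-1]
cv2.imwrite('pics/w9raw.png',w); cv2.imwrite('pics/t9.png',t); cv2.imwrite('pics/s9.png',s); json.dump({k:np.array(v).tolist() for k,v in p.items()},open('w9.json','w'))
o=np.zeros((590,800,3),np.uint8); o[:300,:400]=cv2.resize(w,(400,300)); o[:300,400:]=cv2.resize(s[130:430,120:520],(400,300)); o[300:,:]=cv2.resize(t[170:310,150:520],(800,303))[:290]; cv2.imwrite('pics/f9.png',o)
pt=env.camera_params('top')
plan((.4315,-.354,.2),-5.4,1)
print("known fixtures in top px:",proj(pt,[[.4128,.334,.06],[.4128,.334,.105],[.651,-.177,.059],[.659,.1775,.08],[.4315,-.355,.05]]))
E
```

```text
t 25.05 at [ 0.4263 -0.4395  0.2268] [-179.8579   -0.2667   -4.7629] grip 0.0869 F [-1.4638  0.666   0.1602] n 1
[-0.0021 -0.0855  0.027 ] [-0.14 -0.27  0.64]
known fixtures in top px: [[212.8894 270.5674]
 [210.0573 267.854 ]
 [412.0606 206.1296]
 [282.8072 186.5041]
 [471.7336 294.0292]]
```

View pics/f9.png

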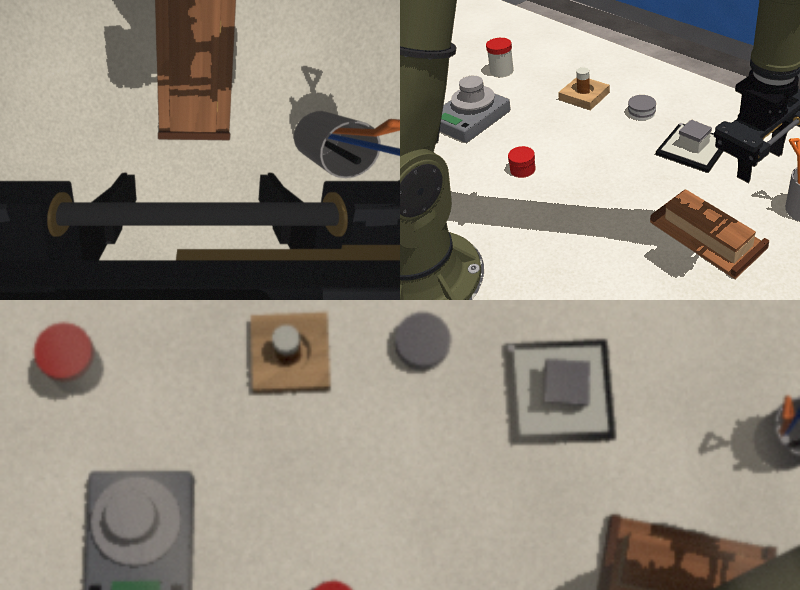

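All four look seated: jar in well, tin on pan, box on panel, case between the stops, with the dishes and canister standing. Last numeric check follows, each container measured relative to its station.

```bash
python3 - <<'E'
from h import *
import json
t=cv2.imread("pics/t9.png"); p=env.camera_params("top"); hsv=cv2.cvtColor(t,cv2.COLOR_BGR2HSV).astype(int); H,S,V=[hsv[:,:,i] for i in range(3)]
bx=rect(p,win((V<110)&(S<60),400,194,424,221),.059); fr=rect(p,win(V<90,378,182,440,240),.014); print("box",bx,"frame",fr,"d mm",(bx-fr)[:2]*1000)
ps=lambda x,y:(x/800*370+150,(y-300)/303*140+170)
pan=ray(p,ps(135,521),.06)[0]; tin=ray(p,ps(131.5,514.5),.105)[0]; print("tin-pan",(tin-pan)[:2]*1000)
w=json.load(open("w9.json")); k=1.6
a=np.radians(84.6);u=np.array([np.cos(a),np.sin(a)])
st=ray(w,[(158*k,138*k),(228.5*k,138*k)],.022)[:,:2]; en=ray(w,[(160*k,131*k),(229*k,131*k)],.050)[:,:2]
print("stop outer",st,"case end",en,"cradle",st.mean(0)+.105*u,"case",en.mean(0)+.085*u)
jar=ray(p,ps(286.5,337),.08)[0]; ho=rect(p,win((S>95)&(H<20),260,170,306,218),.025); print("jar",jar,"holder",ho)
for n,b,(x0,y0,x1,y1) in(("dish",(V<110)&(S<60),(328,172,362,206)),("can",(S>100)&((H<8)|(H>172)),(160,175,200,215))):
    o=cv2.imread("pics/top0.png"); ho=cv2.cvtColor(o,cv2.COLOR_BGR2HSV).astype(int); bo=((ho[:,:,2]<110)&(ho[:,:,1]<60)) if n=="dish" else (ho[:,:,1]>100)&((ho[:,:,0]<8)|(ho[:,:,0]>172))
    print(n,"shift px",[np.round(np.argwhere(win(q,x0,y0,x1,y1)).mean(0),1) for q in(bo,b)])
E
```

```text
box [ 0.6425 -0.1749 63.1286 60.0349  4.8728] frame [  0.6465  -0.1741 133.7793 133.2207 -80.5374] d mm [-4.0291 -0.8362]
tin-pan [ 1.2235 -3.0099]
stop outer [[ 0.3688 -0.4513]
 [ 0.4751 -0.4598]] case end [[ 0.3775 -0.4351]
 [ 0.473  -0.4426]] cradle [ 0.4318 -0.351 ] case [ 0.4333 -0.3542]
jar [0.6573 0.1781 0.08  ] holder [  0.6545   0.1773 102.1488  97.7742   9.1911]
dish shift px [array([189.7, 343.2]), array([189.5, 343.2])]
can shift px [array([193.2, 178.5]), array([193.2, 178.5])]
```

```bash
python3 -c "
from h import *
print(env.sign_off(), env.get_obs()['time_s'])"
```

```text
the job is handed in; nothing more can be done
the job is handed in; nothing more can be done
```

The stack is apart and all four containers are at their stations. I handed the job in at about 25 s of robot time; the sign-off reports no verdict.

| Container | Station | Last check from the middle |
|---|---|---|
| Jar | Well of the wooden block | about 3 mm |
| Tin | Balance pan | about 3 mm |
| Box | Light panel | about 4 mm |
| Case | Cradle, between the stops | about 3–4 mm, axis within about 1° |

- **Bystanders:** the dishes and the canister moved less than about 0.2 pixel in the top view. The red look-alike tin was not touched.
- **Weak check, case end:** in my last wrist-camera measurement of the case, the width came out at 95 mm instead of 64 mm. I had picked up the board's edges, not the case's, so that position is weak evidence. The 3–4 mm comes mainly from where the case was released relative to the measured stop, and the final pictures show it between the stops.
- **Camera disagreement:** the top camera read about 4 mm short in x compared with the wrist camera. I placed everything by the wrist camera.
- **Tin contact:** the force reading did not clearly show the tin touching the pan before I released it, so it may have settled by up to about 2 mm.

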